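# Set up the die press: open the die box, load the tray, slide it home, shut the box

### The arm

A 6-joint arm with a two-finger parallel gripper is mounted at the origin on a cart in front of the work surface, level with it; the furniture and walls round the work are solid. World frame = base frame: x ahead of the robot, y to its left, z up, the work surface at z = 0. Lengths are in m, angles in degrees, forces in N, time in s.
With the tool pointing down it reaches from about 0.3 to 0.875 m from the base axis. Payload 6.4 kg.
Tool frame: the origin (TCP) lies on the centre line of the jaws, within the pads' length; the fingertips stand 11 mm ahead of it and the grasp point (between the pads) lies 8 mm behind it; z points along the fingers, y is the line along which they close (so a half turn about z gives the same grasp; the last joint's range is limited). The gripper opens to 85 mm and grips with 20 to 120 N. Pads are 22 mm wide; open, the fingers measure 114 mm over their backs; the gripper's body (76 mm by 85 mm) begins 54 mm behind the grasp point. The pads swing forward as they close: fully open they stand 13 mm farther back than shut.
Start: joints at [-84.07, 10.359, 92.074, -0, 77.567, -11.82], TCP at [0.175, -0.548, 0.242] pointing down, gripper open.
Joint ranges: [-171.53, 171.53], [-51.25, 118.39], [17.06, 147.69], [-65.23, 245.23], [0, 150.52], [-178.68, 178.68]. Speed limits (degrees/s): [147.25, 147.25, 172.46, 180, 180, 180].

### API

Orientations are given as [roll, pitch, yaw] about the fixed x, y, z axes, in that order (R = Rz(yaw) Ry(pitch) Rx(roll)).
In Python, from bench import * gives the robot as it stands.
- The arm moves only by the tool send_rows, never from a script. Its argument "steps" is a list of rows, each an object of numbers: "claw": the closure, from 0 (fully open) to 1 (shut); "dx", "dy", "dz": the shift along the tool's x, y, z in units of 0.5 m (1.0 is 0.5 m); "wx", "wy", "wz": the turn, a rotation vector about the tool's x, y, z in units of 90 degrees (1.0 is 90 degrees). In form: [{"claw": .., "dx": .., "dy": .., "dz": .., "wx": .., "wy": .., "wz": ..}, ...]. A call has 1 to 20 rows; each row is the pose to reach, as a shift and turn from the pose commanded when the call began, along the tool's axes at that moment; what a row does not reach only later rows make up. A row lasts 1/10 s, in which the tool goes at most 50 mm and 8.59 degrees, less where a joint would pass 70% of its speed; a pose out of reach is approached as far as the arm can. A call with a number of a shift or a turn outside -1 to 1 is refused whole. A call with a gripper value outside its range is refused whole. The fingers move at their own pace and stop on an object; "squeeze" is the grip in N (left out, the last holds). Time passes only in rows, so rows that repeat a pose let the fingers close. It gives the time, the measured TCP pose, the force, the opening and the grip force at its end, in the units of the state.
- get_obs(): the state, without advancing time (a new reading comes with each control period).
- read_camera(name): name is "scene" or "top"; returns a dict with "image" (480x640x3 uint8, blue, green, red), "fx", "fy", "cx", "cy" (pixels), "pose" (4x4, takes a point from camera to world coordinates). Camera axes: x right, y up, looking along -z (the intrinsics and any distortion apply to the point x, -y, -z); pixel columns grow to the right and rows downward; lengths in m; the calibration is good to about 2 mm. A picture is of the moment at which its call begins. There is no depth.
- hand_in(): hands the job in; it is judged then, once.
The state is a dict: "time": time; "q": joint angles; "joint_vel": joint speeds; "joint_torque": joint torques, N m; "tcp_pos": TCP position; "tool_rot": TCP orientation; "wrist_force": force on the tool from outside, world axes, zero at the start; "ft_torque": the same for the moment, N m; "opening": opening from 0.0 (shut) to 1.0 (fully open); "grasp_force": force on a finger pad.
Only numpy, scipy, OpenCV 4.12 (cv2) and the standard library are available. Lean on these libraries where they do the work, as an engineer would, in place of code of your own. Each camera call takes 0.05 s, during which the arm holds its last target. There are 200 camera calls.

### The job

Set up the bench press for a cutting run: lift the front of the die box's sliding lid over the end lip, slide the lid out of its grooves and lay it aside. Stand every cutting die that is in the box upright and flat on the leather panel of the tray, side by side, then slide the loaded tray into the slot of the press, under the platen, until it is fully home against the back stop. Slide the lid back into the grooves of the empty box until it drops in behind the lip, and leave the things lying round about where they are.

Things in the scene. Friction and masses are not known exactly. Their poses are not given: they have to be found in the camera images.
- press: Low grey steel screw press bolted to a plywood base board 520 x 250 x 12 mm (x -330 to +190 mm); fixed. Origin on the board's underside, 3.4 mm above the bench (a dark hide lies under it), below the middle of the slot's mouth; +x points into the slot, y across it, z up. Grey cheeks (x 0 to 180, y +-92 to +-112 mm, up to z 140); platen (underside z 67 mm), yoke and handwheel (r 58 mm, top z 202 mm, at x 90) do not move.
- slot_mouth (a point): Middle of the mouth of the press slot, on the board's top; axes as the press. The slot is 184 mm wide, 178 mm deep to the back stop; its floor is the board's top; steel roof strips along both sides (y 79 to 93 mm) 20 mm above the floor. Two flared guides, 22 mm high, widen the mouth to about 210 mm at 38 mm in front of it.
- slot_home (a point): Where the tray's origin lies when the tray is home against the back stop: 93 mm inside the mouth, on the slot's floor; axes as the press.
- tray: Loose aluminium tray 170 x 180 mm (x, y), 17 mm high over its rim, 0.34 to 0.5 kg, on the board in front of the slot. Origin at the centre of its underside; +x is the end that goes in. Inside the 5 mm rim a brown leather panel 146 x 156 mm, fixed to it, top at z 14 mm, for the dies. A tongue at the -x end carries a black grip. Slide it on the board, do not lift it.
- tray_grip (a point): Point in the tray's black upright grip block, at tray (-165, 0, 22) mm, axes as the tray; block 22 x 30 mm (x, y), z 7 to 35 mm of the tray, on a tongue whose top is at z 8 mm. With the tray home the block stands 72 mm in front of the mouth.
- die_box: Wooden box 250 x 158 x 61 mm (x, y, z), fixed. Origin at the centre of its underside; the lid comes out at the front, -x. Inside 232 x 128 mm. The lid lies on ledges at z 46 mm between side strips (y +-71 mm, up to z 61). For x over 30 mm these reach in to y +-62.5 mm over the lid's edges, underside at z 55 mm: 3 mm play over the 6 mm lid. Dies stand in a row along x, 54 mm apart.
- box_floor (a point): Middle of the box's inner floor, 6 mm above the bench.
- box_lip (a point): Top of the lip across the box's front end, 9 mm thick, 4.5 mm above the underside of the shut lid. To open: raise the front by 5 to 7 mm at the handle (the overhangs allow no more), slide it 95 mm or more towards the box's -x, then lift it away.
- lid: Loose wooden sliding lid 224 x 138 x 6 mm (x, y, z), 0.15 kg. Origin at the centre of its underside; axes as the box when shut (then at box 0, 0, 46 mm; it has 4 mm play either way along x, 2.5 mm along y). Lying flat on the bench its origin is at z 0. To shut: lower its far end between the side strips, far edge before the overhangs, then slide it home under them with the handle end raised 5 to 7 mm over the lip.
- lid_grip (a point): Point in the lid's dark handle block, at lid (-85, 0, 19) mm, axes as the lid; block 28 x 24 mm (x, y), z 6 to 30 mm of the lid.
- die_round: Loose steel cutting die, round band of 44 mm diameter, may be absent. Origin at the centre of its lower edge; z up; 32 mm high, 90 g. Hollow, but treat as solid. In the box its x axis lies along the box (within 0.12 rad). 
- die_hex: Loose steel cutting die, hexagonal band, 42 mm across its flats at y +-21 mm, 48 mm over the corners along x, may be absent. Origin at the centre of its lower edge; z up; 32 mm high, 90 g. Hollow, but treat as solid. In the box its x axis lies along the box (within 0.12 rad). 
- die_slot: Loose steel cutting die, straight slot with round ends, 30 mm along x and 56 mm along y, may be absent. Origin at the centre of its lower edge; z up; 32 mm high, 90 g. Hollow, but treat as solid. In the box its x axis lies along the box (within 0.12 rad). 
- die_tab: Loose steel cutting die, square tab with two cropped corners, 38 mm along x (flat sides) and 40 mm along y, may be absent. Origin at the centre of its lower edge; z up; 32 mm high, 90 g. Hollow, but treat as solid. In the box its x axis lies along the box (within 0.12 rad). 
- wax_pot: Bystander: white round pot 50 x 50 x 57 mm behind the work; leave it.
- beeswax: Bystander: yellow wax cake 35 x 52 x 19 mm behind the work; leave it.
- edge_slicker: Bystander: grooved wooden edge slicker 27 x 98 x 27 mm lying at the far right; leave it.

How it is judged (in metres and radians):
On the way, in this order (a step that is already met when the one before it is completed fails the run):
1. the lid has been slid out of the box's grooves and lifted clear ((x of lid_grip in the frame of die_box below -0.175 m or horizontal distance between lid and die_box above 0.1 m)), for 0.1 s.
2. all dies that are there stand flat on the tray's leather panel (x of die_round in the frame of tray between -0.066 and 0.066 m and y of die_round in the frame of tray between -0.068 and 0.068 m and z of die_round in the frame of tray between 0.011 and 0.0175 m and angle between each of die_round, die_hex, die_slot, die_tab's own z axis and vertical below 0.08 rad and x of die_hex in the frame of tray between -0.066 and 0.066 m and y of die_hex in the frame of tray between -0.068 and 0.068 m and z of die_hex in the frame of tray between 0.011 and 0.0175 m and x of die_slot in the frame of tray between -0.066 and 0.066 m and y of die_slot in the frame of tray between -0.068 and 0.068 m and z of die_slot in the frame of tray between 0.011 and 0.0175 m and x of die_tab in the frame of tray between -0.066 and 0.066 m and y of die_tab in the frame of tray between -0.068 and 0.068 m and z of die_tab in the frame of tray between 0.011 and 0.0175 m), for 0.2 s.
3. the loaded tray is home in the press (x of tray in the frame of press above 0.087 m and z of tray in the frame of press below 0.016 m and y of tray in the frame of press between -0.005 and 0.005 m and angle between the x axis of tray and the x axis of press, either way round below 0.04 rad), for 0.2 s.
At the end, for the whole second after the job is handed in: Tray flat in the slot, within 6 mm of its back stop and square (0.04 rad); each die there upright (0.08 rad) on the leather panel, its centre within 66 (x) and 68 mm (y) of the tray's centre; lid shut: flat (0.015 rad) in its grooves behind the lip, origin within 1.8 mm of the ledges; all at rest (all of step 2 and all of step 3 and x of lid in the frame of die_box between -0.007 and 0.007 m and y of lid in the frame of die_box between -0.006 and 0.006 m and z of lid in the frame of die_box between 0.043 and 0.0478 m and angle between the z axis of lid and the z axis of die_box, either way round below 0.015 rad and linear speed of each of die_round, die_hex, die_slot, die_tab, tray, lid below 0.02 m/s); the robot touches nothing.
It fails at once if a bystander was moved by more than 30 mm (distance of any of wax_pot, beeswax, edge_slicker from where it was at the start of the episode above 0.03 m).
Of die_round, die_hex, die_slot, die_tab only 2 to 4 are there at a start; the rules pass over those that are not, and their reading is None.
At some moment in a run one of tray may be knocked a few centimetres aside while the robot is not near it.
Once in a run the grip may slacken for a moment while it holds something.
It also fails if it takes over 210 s, if anything falls off the work surface, if the arm or the gripper's body presses on something with over 40 N, if the wrist force passes 120 N, or if a joint passes its speed limit or range.

## Working session

There is one attempt and no reset: what is moved stays moved. The work goes in short steps, Python scripts to look and compute and a tool call to move; the robot and the scene stay as the last step left them, time stands still between calls to the robot, and variables do not carry over. Pictures are saved under pics/ and viewed, at most 14 in all, crops included, and the job is handed in when it is done.

Besides the shell and the picture viewer there is one more tool, called after "Call:" as name(argument=value, ...), one argument or row to a line, values as JSON. send_rows: Moves the arm, as the interface text tells. Shifts and turns lie within -1 to 1; 1 stands for 0.5 m of shift or 90 degrees of turn. Its arguments: {"type":"object","properties":{"steps":{"type":"array"},"squeeze":{"type":"number"}},"required":["steps"]}

```bash
ls; mkdir -p pics
python3 - <<'E'
from bench import *
import cv2
for n in("scene","top"):
    d=read_camera(n); cv2.imwrite(f"pics/{n}0.png",d["image"]); print(n,d["fx"],d["fy"],d["cx"],d["cy"],[k for k in d]); print(d["pose"])
print(get_obs())
E
```

```text
pics
scene 515.8544173261939 515.8544173261939 324.9231224411598 247.66938559450188 ['image', 'fx', 'fy', 'cx', 'cy', 'pose']
[[-0.72657305  0.48406098 -0.48762339  0.01660278]
 [-0.68707801 -0.5159227   0.51161272  0.59245587]
 [-0.00392422  0.70675932  0.70744319  0.97797272]
 [ 0.          0.          0.          1.        ]]
top 435.2872892483057 435.2872892483057 321.47354000436445 236.77531017748072 ['image', 'fx', 'fy', 'cx', 'cy', 'pose']
[[ 0.0044548   0.98993461 -0.1414554   0.43864625]
 [-0.99993072  0.00286844 -0.01141652 -0.06129228]
 [-0.01089586  0.14149646  0.9898788   1.3466708 ]
 [ 0.          0.          0.          1.        ]]
{'time': 0.1, 'q': array([-8.40706546e+01,  1.03971906e+01,  9.21266632e+01, -9.26305796e-04,
        7.75678874e+01, -1.18194870e+01]), 'joint_vel': array([ 5.51370493e-02, -1.11713745e-01, -5.82253359e-02,  7.07619665e-02,
        1.16256091e-05,  2.32548996e-03]), 'joint_torque': array([ 3.10436908e-04, -4.45873904e+01, -3.52241099e+01, -3.00978018e-04,
        4.11283661e-03,  8.26853892e-06]), 'tcp_pos': array([ 0.17525236, -0.54713011,  0.2414724 ]), 'tool_rot': array([-1.79910019e+02, -1.79061587e-02,  1.77490185e+01]), 'wrist_force': array([ 0.16829682, -0.30863693, -0.18409835]), 'ft_torque': array([-0.07486866, -0.01705753,  0.03440697]), 'grasp_force': 0.0, 'opening': 0.9998745680448146}
```

View pics/scene0.png

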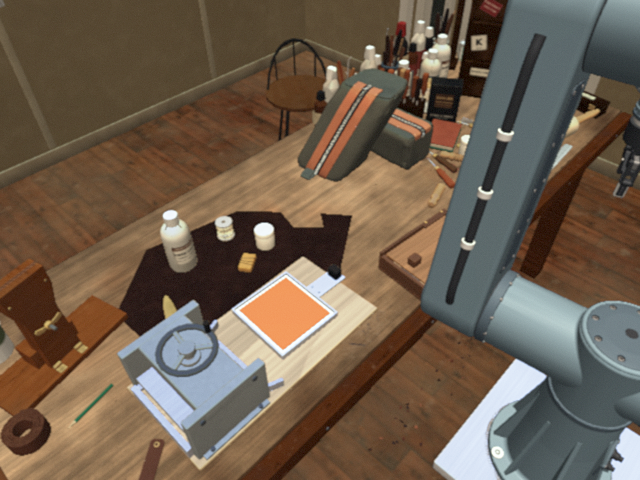

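View pics/top0.png

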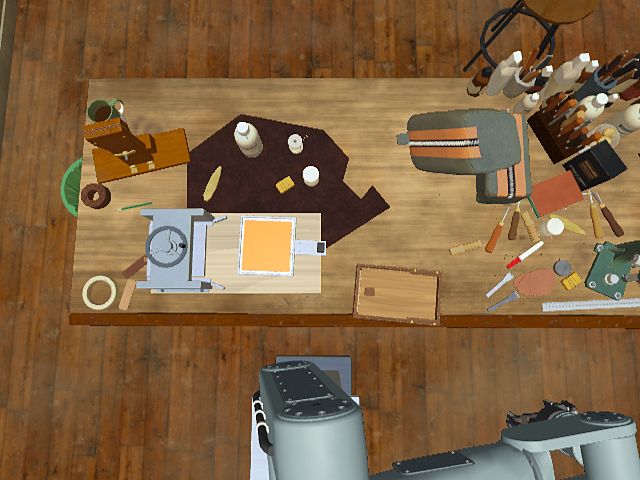

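The pictures show:
- **Press:** at left in the top view, at about (172,250), with its mouth facing right (world -y).
- **Tray:** panel at (267,246), grip at (320,248).
- **Box:** at about (397,293), with the lid handle at (370,292). Its front therefore faces +y.

Next I'll measure these.

```bash
cat > h.py <<'E'
from bench import *
import numpy as np, cv2
def ray(d,u,v,z):
    P=d["pose"]; r=P[:3,:3]@np.array([(u-d["cx"])/d["fx"],-(v-d["cy"])/d["fy"],-1.]); o=P[:3,3]
    return o+r*(z-o[2])/r[2]
def proj(d,p):
    P=d["pose"]; c=P[:3,:3].T@(np.array(p)-P[:3,3]); return np.array([d["cx"]+d["fx"]*c[0]/-c[2], d["cy"]-d["fy"]*c[1]/-c[2]])
def blobs(m,amin=30):
    n,l,s,c=cv2.connectedComponentsWithStats(m.astype(np.uint8)); return [(s[i,4],c[i],l==i) for i in np.argsort(-s[:,4]) if i and s[i,4]>=amin]
def rect(m):
    c=max(cv2.findContours(m.astype(np.uint8),0,1)[0],key=cv2.contourArea); return cv2.boxPoints(cv2.minAreaRect(c))
E
python3 - <<'E'
from h import *
d=read_camera("top");im=d["image"]
b=blobs((im[:,:,2]>220)&(im[:,:,1]>120)&(im[:,:,1]<200)&(im[:,:,0]<120),200)
for a,c,m in b[:2]:
    R=rect(m); P=np.array([ray(d,u,v,.0294) for u,v in R]);print("panel",a,c,P.round(4).tolist(),P.mean(0))
for a,b_,n,z in((340,450,"box",0),(225,335,"tray",0)):pass
A=cv2.resize(im[255:335,345:450],None,fx=7,fy=7,interpolation=cv2.INTER_CUBIC)
B=cv2.resize(im[200:305,130:335],None,fx=3.9,fy=3.9,interpolation=cv2.INTER_CUBIC)
cv2.imwrite("pics/a.png",A);cv2.imwrite("pics/b.png",B)
E
```

```text
panel 2275 [266.38065934 245.4756044 ] [[0.5275, 0.1951, 0.0294], [0.6787, 0.1928, 0.0294], [0.6723, 0.0474, 0.0294], [0.5216, 0.052, 0.0294]] [0.60004062 0.12179953 0.0294    ]
```

View pics/a.png

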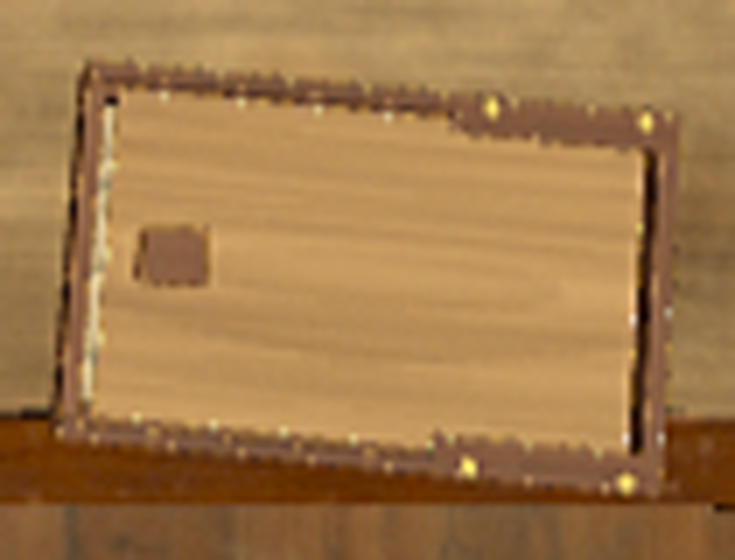

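View pics/b.png

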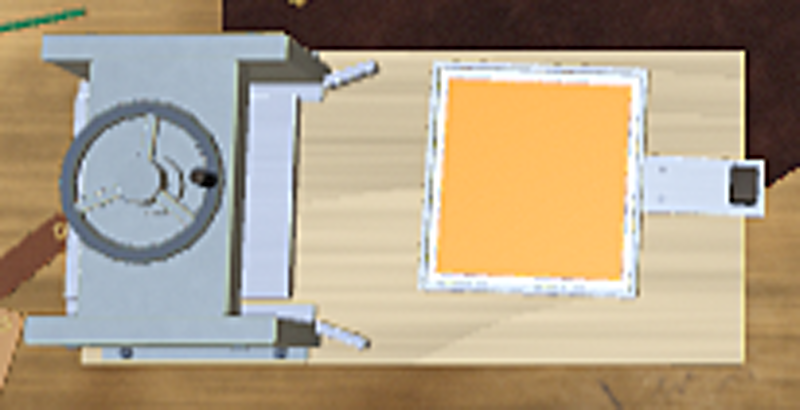

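Crop A shows the box rim corners (85,65), (677,112), (657,490), (57,432) and the handle top at (175,256). Crop B shows the board corners (745,50), (745,362), (82,362), the tray rim corners (436,63), (648,68), (637,297), (420,290) and the grip at (743,185).

Run:
```python
from h import *
np.set_printoptions(precision=4,suppress=True)
d=read_camera("top")
A=lambda u,v,z:ray(d,345+(u+.5)/7-.5,255+(v+.5)/7-.5,z)[:2]
B=lambda u,v,z:ray(d,130+(u+.5)/3.9-.5,200+(v+.5)/3.9-.5,z)[:2]
def q(n,C):
    C=np.array(C); e=np.roll(C,-1,0)-C; print(n,C.mean(0),"len",np.hypot(*e.T),"ang",np.degrees(np.arctan2(e[:,1],e[:,0])))
q("box",[A(*p,.061) for p in((85,65),(677,112),(657,490),(57,432))])
print("handle",A(175,256,.076))
q("tray",[B(*p,.0324) for p in((436,63),(648,68),(637,297),(420,290))])
print("grip",B(743,185,.0504))
c=[B(*p,.0154) for p in((745,50),(745,362),(82,362))];print("board",c)
q("board",[*c,c[0]+c[2]-c[1]])
# scene view
s=read_camera("scene")
for n,p in(("grip",(*B(743,185,.0504),.0504)),("handle",(*A(175,256,.076),.076))): print(n,proj(s,p))
```

```text
box [ 0.4552 -0.2686] len [0.2492 0.1567 0.2486 0.1531] ang [-94.3472 175.019   84.834   -4.7504]
handle [ 0.4617 -0.1865]
tray [0.5995 0.1201] len [0.1675 0.18   0.1683 0.1789] ang [-91.2354 178.0263  88.3816  -2.2279]
grip [ 0.5927 -0.0425]
board [array([ 0.7054, -0.043 ]), array([ 0.4582, -0.0442]), array([0.456 , 0.4738])]
board [0.5807 0.2154] len [0.2472 0.518  0.2472 0.518 ] ang [-179.7295   90.246     0.2705  -89.754 ]
grip [333.6337 267.7475]
handle [413.5428 255.9484]
```

```bash
cat >> h.py <<'E'
from scipy.spatial.transform import Rotation as Ro
def plan(*W):
    "W: (x,y,z,yaw[,tilt about tool y in deg]); prints units from the current measured pose"
    o=get_obs(); p=np.array(o["tcp_pos"]); R=Ro.from_euler("xyz",o["tool_rot"],degrees=True)
    print("tcp",p.round(4),np.round(o["tool_rot"],2),"open",round(o["opening"],3),"t",round(o["time"],2))
    for w in W:
        T=Ro.from_euler("xyz",[180,0,w[3]],degrees=True)*Ro.from_euler("y",w[4] if len(w)>4 else 0,degrees=True)
        print(w,"d",(R.inv().apply(np.array(w[:3])-p)/.5).round(4),"w",(np.degrees((R.inv()*T).as_rotvec())/90).round(4))
E
python3 - <<'E'
from h import *
plan((.4617,-.1865,.15,85.2),(.4617,-.1865,.066,85.2))
d=read_camera("top")
for p in((449,247),(465,247),(482,242)): print(p,ray(d,*p,.015).round(3))
for p in((.64,-.185,0),(.64,-.41,0),(.57,-.3,0),(.71,-.3,0)): print(p,proj(d,p))
E
```

```text
tcp [ 0.1753 -0.5474  0.2419] [-1.7996e+02 -1.0000e-02  1.7750e+01] open 0.997 t 0.25
(0.4617, -0.1865, 0.15, 85.2) d [ 0.7656 -0.5127  0.1843] w [-4.000e-04 -4.000e-04 -7.495e-01]
(0.4617, -0.1865, 0.066, 85.2) d [ 0.7655 -0.5125  0.3523] w [-4.000e-04 -4.000e-04 -7.495e-01]
(449, 247) [ 0.598 -0.438  0.015]
(465, 247) [ 0.599 -0.487  0.015]
(482, 242) [ 0.614 -0.539  0.015]
(0.64, -0.185, 0) [366.04500355 234.079615  ]
(0.64, -0.41, 0) [438.26915247 234.28145697]
(0.57, -0.3, 0) [403.42273867 256.52520395]
(0.71, -0.3, 0) [402.43535994 212.16343719]
```

Call:
send_rows(
  steps=[
    {"claw": 0.3, "dx": 0.7655, "dy": -0.5127, "dz": 0.18, "wz": -0.75},
    {"claw": 0.3, "dx": 0.7655, "dy": -0.5127, "dz": 0.18, "wz": -0.75},
    {"claw": 0.3, "dx": 0.7655, "dy": -0.5127, "dz": 0.18, "wz": -0.75},
    {"claw": 0.3, "dx": 0.7655, "dy": -0.5127, "dz": 0.18, "wz": -0.75},
    {"claw": 0.3, "dx": 0.7655, "dy": -0.5127, "dz": 0.18, "wz": -0.75},
    {"claw": 0.3, "dx": 0.7655, "dy": -0.5127, "dz": 0.18, "wz": -0.75},
    {"claw": 0.3, "dx": 0.7655, "dy": -0.5127, "dz": 0.18, "wz": -0.75},
    {"claw": 0.3, "dx": 0.7655, "dy": -0.5127, "dz": 0.18, "wz": -0.75},
    {"claw": 0.3, "dx": 0.7655, "dy": -0.5127, "dz": 0.18, "wz": -0.75},
    {"claw": 0.3, "dx": 0.7655, "dy": -0.5127, "dz": 0.18, "wz": -0.75},
    {"claw": 0.3, "dx": 0.7655, "dy": -0.5127, "dz": 0.18, "wz": -0.75},
    {"claw": 0.3, "dx": 0.7655, "dy": -0.5127, "dz": 0.18, "wz": -0.75},
    {"claw": 0.3, "dx": 0.7655, "dy": -0.5127, "dz": 0.18, "wz": -0.75},
  ],
)

```text
validation failed for argument at $.st...
```

Call:
send_rows(
  steps=[
    {"claw": 0.3, "dx": 0.7655, "dy": -0.5127, "dz": 0.18, "wx": 0, "wy": 0, "wz": -0.75},
    {"claw": 0.3, "dx": 0.7655, "dy": -0.5127, "dz": 0.18, "wx": 0, "wy": 0, "wz": -0.75},
    {"claw": 0.3, "dx": 0.7655, "dy": -0.5127, "dz": 0.18, "wx": 0, "wy": 0, "wz": -0.75},
    {"claw": 0.3, "dx": 0.7655, "dy": -0.5127, "dz": 0.18, "wx": 0, "wy": 0, "wz": -0.75},
    {"claw": 0.3, "dx": 0.7655, "dy": -0.5127, "dz": 0.18, "wx": 0, "wy": 0, "wz": -0.75},
    {"claw": 0.3, "dx": 0.7655, "dy": -0.5127, "dz": 0.18, "wx": 0, "wy": 0, "wz": -0.75},
    {"claw": 0.3, "dx": 0.7655, "dy": -0.5127, "dz": 0.18, "wx": 0, "wy": 0, "wz": -0.75},
    {"claw": 0.3, "dx": 0.7655, "dy": -0.5127, "dz": 0.18, "wx": 0, "wy": 0, "wz": -0.75},
    {"claw": 0.3, "dx": 0.7655, "dy": -0.5127, "dz": 0.18, "wx": 0, "wy": 0, "wz": -0.75},
    {"claw": 0.3, "dx": 0.7655, "dy": -0.5127, "dz": 0.18, "wx": 0, "wy": 0, "wz": -0.75},
    {"claw": 0.3, "dx": 0.7655, "dy": -0.5127, "dz": 0.18, "wx": 0, "wy": 0, "wz": -0.75},
    {"claw": 0.3, "dx": 0.7655, "dy": -0.5127, "dz": 0.18, "wx": 0, "wy": 0, "wz": -0.75},
    {"claw": 0.3, "dx": 0.7655, "dy": -0.5127, "dz": 0.18, "wx": 0, "wy": 0, "wz": -0.75},
  ],
)

```text
time: 1.6
tcp_pos: [0.4613, -0.1878, 0.1526]
tool_rot: [180.0, 0.0, 85.2]
wrist_force: [-0.3, 0.6, -0.0]
opening: 0.703
grasp_force: 0.0
```

Call:
send_rows(
  squeeze=50,
  steps=[
    {"claw": 0.3, "dx": 0.003, "dy": 0, "dz": 0.1, "wx": 0, "wy": 0, "wz": 0},
    {"claw": 0.3, "dx": 0.003, "dy": 0, "dz": 0.14, "wx": 0, "wy": 0, "wz": 0},
    {"claw": 0.3, "dx": 0.003, "dy": 0, "dz": 0.173, "wx": 0, "wy": 0, "wz": 0},
    {"claw": 0.3, "dx": 0.003, "dy": 0, "dz": 0.173, "wx": 0, "wy": 0, "wz": 0},
    {"claw": 1, "dx": 0.003, "dy": 0, "dz": 0.173, "wx": 0, "wy": 0, "wz": 0},
    {"claw": 1, "dx": 0.003, "dy": 0, "dz": 0.173, "wx": 0, "wy": 0, "wz": 0},
    {"claw": 1, "dx": 0.003, "dy": 0, "dz": 0.173, "wx": 0, "wy": 0, "wz": 0},
    {"claw": 1, "dx": 0.003, "dy": 0, "dz": 0.173, "wx": 0, "wy": 0, "wz": 0},
    {"claw": 1, "dx": 0.003, "dy": 0, "dz": 0.173, "wx": 0, "wy": 0, "wz": 0},
  ],
)

```text
time: 2.5
tcp_pos: [0.4626, -0.1863, 0.0674]
tool_rot: [179.9, 0.1, 85.3]
wrist_force: [-3.0, -1.5, 6.8]
opening: 0.273
grasp_force: 50.0
```

Call:
send_rows(
  steps=[
    {"claw": 1, "dx": 0, "dy": 0, "dz": -0.004, "wx": 0, "wy": 0.0065, "wz": 0},
    {"claw": 1, "dx": 0, "dy": 0, "dz": -0.008, "wx": 0, "wy": 0.013, "wz": 0},
    {"claw": 1, "dx": 0, "dy": 0, "dz": -0.012, "wx": 0, "wy": 0.0195, "wz": 0},
    {"claw": 1, "dx": 0, "dy": 0, "dz": -0.012, "wx": 0, "wy": 0.0195, "wz": 0},
    {"claw": 1, "dx": 0, "dy": 0, "dz": -0.012, "wx": 0, "wy": 0.0195, "wz": 0},
  ],
)

```text
time: 3.0
tcp_pos: [0.462, -0.1856, 0.072]
tool_rot: [180.0, -1.7, 85.2]
wrist_force: [0.4, -0.2, 0.9]
opening: 0.268
grasp_force: 49.1
```

Call:
send_rows(
  steps=[
    {"claw": 1, "dx": 0, "dy": 0, "dz": -0.0025, "wx": 0, "wy": 0.002, "wz": 0},
    {"claw": 1, "dx": 0.01, "dy": 0, "dz": -0.0025, "wx": 0, "wy": 0.002, "wz": 0},
    {"claw": 1, "dx": 0.025, "dy": 0, "dz": -0.0025, "wx": 0, "wy": 0.002, "wz": 0},
    {"claw": 1, "dx": 0.05, "dy": 0, "dz": -0.0025, "wx": 0, "wy": 0.002, "wz": 0},
    {"claw": 1, "dx": 0.05, "dy": 0, "dz": -0.0025, "wx": 0, "wy": 0.002, "wz": 0},
  ],
)

```text
time: 3.5
tcp_pos: [0.4634, -0.1581, 0.0734]
tool_rot: [-179.9, -2.0, 85.3]
wrist_force: [-0.7, 0.8, 1.0]
opening: 0.273
grasp_force: 49.1
```

Call:
send_rows(
  steps=[
    {"claw": 1, "dx": 0.03, "dy": 0, "dz": 0.001, "wx": 0, "wy": 0, "wz": 0},
    {"claw": 1, "dx": 0.06, "dy": 0, "dz": 0.002, "wx": 0, "wy": 0, "wz": 0},
    {"claw": 1, "dx": 0.1, "dy": 0, "dz": 0.0035, "wx": 0, "wy": 0, "wz": 0},
    {"claw": 1, "dx": 0.14, "dy": 0, "dz": 0.005, "wx": 0, "wy": 0, "wz": 0},
    {"claw": 1, "dx": 0.18, "dy": 0, "dz": 0.006, "wx": 0, "wy": 0, "wz": 0},
    {"claw": 1, "dx": 0.18, "dy": 0, "dz": 0.006, "wx": 0, "wy": 0, "wz": 0},
    {"claw": 1, "dx": 0.18, "dy": 0, "dz": 0.006, "wx": 0, "wy": 0, "wz": 0},
    {"claw": 1, "dx": 0.18, "dy": 0, "dz": -0.05, "wx": 0, "wy": 0, "wz": 0},
    {"claw": 1, "dx": 0.18, "dy": 0, "dz": -0.1, "wx": 0, "wy": -0.0195, "wz": 0},
    {"claw": 1, "dx": 0.18, "dy": 0, "dz": -0.16, "wx": 0, "wy": -0.0195, "wz": 0},
    {"claw": 1, "dx": 0.18, "dy": 0, "dz": -0.16, "wx": 0, "wy": -0.0195, "wz": 0},
  ],
)

```text
time: 4.6
tcp_pos: [0.4733, -0.0751, 0.1602]
tool_rot: [179.7, -0.0, 85.2]
wrist_force: [0.3, -0.6, -0.6]
opening: 0.266
grasp_force: 49.6
```

Run:
```python
from h import *
# lid centre at (.63,-.305) yaw -94.8 => handle
a=np.radians(85.2); h=np.array([.63,-.305])+.085*np.array([np.cos(a),np.sin(a)]); print(h)
plan((.6,-.13,.155,85.2),(*h,.155,85.2),(*h,.0214+.001,85.2))
```

```text
[ 0.63711262 -0.22029811]
tcp [ 0.4733 -0.0751  0.1602] [ 1.7965e+02 -5.0000e-02  8.5220e+01] open 0.266 t 4.6
(0.6, -0.13, 0.155, 85.2) d [-0.0883  0.2616  0.012 ] w [ 0.0039 -0.0005  0.0002]
(np.float64(0.6371126166832468), np.float64(-0.2202981069637921), 0.155, 85.2) d [-0.2621  0.3506  0.0124] w [ 0.0039 -0.0005  0.0002]
(np.float64(0.6371126166832468), np.float64(-0.2202981069637921), 0.0224, 85.2) d [-0.2623  0.349   0.2776] w [ 0.0039 -0.0005  0.0002]
```

Call:
send_rows(
  steps=[
    {"claw": 1, "dx": -0.0883, "dy": 0.26, "dz": 0.01, "wx": 0.003, "wy": 0, "wz": 0},
    {"claw": 1, "dx": -0.0883, "dy": 0.26, "dz": 0.01, "wx": 0.003, "wy": 0, "wz": 0},
    {"claw": 1, "dx": -0.0883, "dy": 0.26, "dz": 0.01, "wx": 0.003, "wy": 0, "wz": 0},
    {"claw": 1, "dx": -0.262, "dy": 0.349, "dz": 0.0124, "wx": 0.003, "wy": 0, "wz": 0},
    {"claw": 1, "dx": -0.262, "dy": 0.349, "dz": 0.0124, "wx": 0.003, "wy": 0, "wz": 0},
    {"claw": 1, "dx": -0.262, "dy": 0.349, "dz": 0.06, "wx": 0.003, "wy": 0, "wz": 0},
    {"claw": 1, "dx": -0.262, "dy": 0.349, "dz": 0.12, "wx": 0.003, "wy": 0, "wz": 0},
    {"claw": 1, "dx": -0.262, "dy": 0.349, "dz": 0.18, "wx": 0.003, "wy": 0, "wz": 0},
    {"claw": 1, "dx": -0.262, "dy": 0.349, "dz": 0.23, "wx": 0.003, "wy": 0, "wz": 0},
    {"claw": 1, "dx": -0.262, "dy": 0.349, "dz": 0.26, "wx": 0.003, "wy": 0, "wz": 0},
    {"claw": 1, "dx": -0.262, "dy": 0.349, "dz": 0.275, "wx": 0.003, "wy": 0, "wz": 0},
    {"claw": 1, "dx": -0.262, "dy": 0.349, "dz": 0.275, "wx": 0.003, "wy": 0, "wz": 0},
    {"claw": 1, "dx": -0.262, "dy": 0.349, "dz": 0.275, "wx": 0.003, "wy": 0, "wz": 0},
  ],
)

```text
time: 5.9
tcp_pos: [0.6324, -0.218, 0.0205]
tool_rot: [-179.5, -0.2, 85.2]
wrist_force: [-12.5, 5.1, 18.0]
opening: 0.271
grasp_force: 53.9
```

Call:
send_rows(
  steps=[
    {"claw": 0.4, "dx": 0, "dy": 0, "dz": 0, "wx": -0.005, "wy": 0, "wz": 0},
    {"claw": 0.4, "dx": 0, "dy": 0, "dz": 0, "wx": -0.005, "wy": 0, "wz": 0},
    {"claw": 0.4, "dx": 0, "dy": 0, "dz": 0, "wx": -0.005, "wy": 0, "wz": 0},
    {"claw": 0.4, "dx": 0, "dy": 0, "dz": -0.1, "wx": -0.005, "wy": 0, "wz": 0},
    {"claw": 0.4, "dx": 0, "dy": 0, "dz": -0.2, "wx": -0.005, "wy": 0, "wz": 0},
    {"claw": 0.4, "dx": 0.395, "dy": -0.5, "dz": -0.46, "wx": -0.005, "wy": 0, "wz": 0},
    {"claw": 0.4, "dx": 0.395, "dy": -0.5, "dz": -0.46, "wx": -0.005, "wy": 0, "wz": 0},
    {"claw": 0.4, "dx": 0.395, "dy": -0.5, "dz": -0.46, "wx": -0.005, "wy": 0, "wz": 0},
    {"claw": 0.4, "dx": 0.395, "dy": -0.5, "dz": -0.46, "wx": -0.005, "wy": 0, "wz": 0},
    {"claw": 0.4, "dx": 0.395, "dy": -0.5, "dz": -0.46, "wx": -0.005, "wy": 0, "wz": 0},
    {"claw": 0.4, "dx": 0.395, "dy": -0.5, "dz": -0.46, "wx": -0.005, "wy": 0, "wz": 0},
    {"claw": 0.4, "dx": 0.395, "dy": -0.5, "dz": -0.46, "wx": -0.005, "wy": 0, "wz": 0},
    {"claw": 0.4, "dx": 0.395, "dy": -0.5, "dz": -0.46, "wx": -0.005, "wy": 0, "wz": 0},
  ],
)

```text
time: 7.2
tcp_pos: [0.4011, 0.0009, 0.253]
tool_rot: [179.6, -0.2, 85.4]
wrist_force: [-0.2, -0.0, 0.5]
opening: 0.598
grasp_force: 0.0
```

Run:
```python
from h import *
d=read_camera("top");im=d["image"];cv2.imwrite("pics/top1.png",im)
cv2.imwrite("pics/c.png",cv2.resize(im[195:340,330:470],None,fx=4,fy=4,interpolation=cv2.INTER_CUBIC))
```

```text
(no output)
```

View pics/c.png

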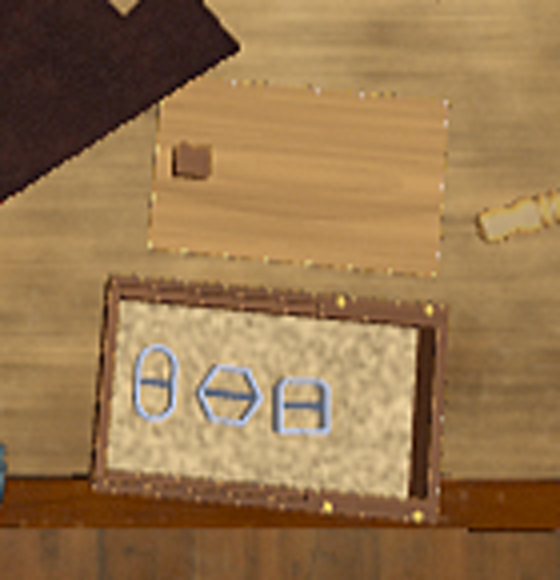

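The crop shows three dies: slot at (155,383), hex at (230,395) and tab at (303,405). There is no round die. The lid lies flat with its handle at (192,160).

Run:
```python
from h import *
np.set_printoptions(precision=4,suppress=True)
im=cv2.imread("pics/top1.png"); d=read_camera("top")
i=im.astype(int); m=(i[:,:,0]-i[:,:,2]>15); m[:260]=0;m[325:]=0;m[:,:352]=0;m[:,440:]=0
c=np.array([.4552,-.2686]);a=np.radians(-94.8);ex=np.array([np.cos(a),np.sin(a)]);ey=np.array([-ex[1],ex[0]])
m=cv2.morphologyEx(m.astype(np.uint8),cv2.MORPH_CLOSE,np.ones((3,3)))
for A,_,mm in blobs(m,20):
    R=rect(mm); P=np.array([ray(d,u,v,.038)[:2] for u,v in R]); g=P.mean(0); e=np.diff(P,axis=0)
    print(A,R.mean(0),g,"box",(g-c)@ex,(g-c)@ey,"size",np.hypot(*e.T)[:2],"ang",np.degrees(np.arctan2(e[:,1],e[:,0]))[:2])
for n,p in(("slot",(155,383)),("hex",(230,395)),("tab",(303,405))): print(n,ray(d,330+p[0]/4,195+p[1]/4,.038)[:2])
print("lidhandle",ray(d,330+192/4,195+160/4,.030))
L=np.array([ray(d,330+u/4,195+v/4,.006)[:2] for u,v in((160,90),(447,102),(436,275),(150,248))]);e=np.roll(L,-1,0)-L
print("lid",L.mean(0),np.hypot(*e.T),np.degrees(np.arctan2(e[:,1],e[:,0])))
m=(im[:,:,2]>220)&(im[:,:,1]>120)&(im[:,:,1]<200)&(im[:,:,0]<120)
A,_,mm=blobs(m,200)[0];R=rect(mm);print("panel",A,np.array([ray(d,u,v,.0294)[:2] for u,v in R]).mean(0))
```

```text
64 [387.38 293.34] [ 0.4562 -0.2432] box -0.025430047180025298 -0.0011610564174479913 size [0.0402 0.0454] ang [ -8.9881 -97.8804]
57 [368.5 290. ] [ 0.4658 -0.1871] box -0.08207298010893788 0.0037840201855205077 size [0.0533 0.0269] ang [ -0.536  -89.7702]
51 [405. 296.] [ 0.4485 -0.2953] box 0.027198626679948035 -0.004396627875057844 size [0.0357 0.0354] ang [-89.7574 178.5918]
slot [ 0.4635 -0.1879]
hex [ 0.4549 -0.2435]
tab [ 0.4478 -0.2975]
lidhandle [ 0.6328 -0.2187  0.03  ]
lid [ 0.6223 -0.3035] [0.2236 0.1357 0.2203 0.1243] [-92.3006 174.4639  84.7706  -4.2021]
panel 2288 [0.6001 0.122 ]
```

Run:
```python
from h import *
plan((.4555,-.2433,.12,85.2),(.4555,-.2433,.018,85.2))
```

```text
tcp [ 0.4028 -0.0012  0.2515] [ 1.7965e+02 -1.3000e-01  8.5320e+01] open 0.6 t 7.3
(0.4555, -0.2433, 0.12, 85.2) d [-0.4746  0.1429  0.2628] w [ 0.0039 -0.0014  0.0014]
(0.4555, -0.2433, 0.018, 85.2) d [-0.4751  0.1416  0.4668] w [ 0.0039 -0.0014  0.0014]
```

Call:
send_rows(
  squeeze=60,
  steps=[
    {"claw": 0.22, "dx": -0.475, "dy": 0.1425, "dz": 0.26, "wx": 0.004, "wy": -0.001, "wz": 0.001},
    {"claw": 0.22, "dx": -0.475, "dy": 0.1425, "dz": 0.26, "wx": 0.004, "wy": -0.001, "wz": 0.001},
    {"claw": 0.22, "dx": -0.475, "dy": 0.1425, "dz": 0.26, "wx": 0.004, "wy": -0.001, "wz": 0.001},
    {"claw": 0.22, "dx": -0.475, "dy": 0.1425, "dz": 0.26, "wx": 0.004, "wy": -0.001, "wz": 0.001},
    {"claw": 0.22, "dx": -0.475, "dy": 0.1425, "dz": 0.26, "wx": 0.004, "wy": -0.001, "wz": 0.001},
    {"claw": 0.22, "dx": -0.475, "dy": 0.1425, "dz": 0.26, "wx": 0.004, "wy": -0.001, "wz": 0.001},
    {"claw": 0.22, "dx": -0.475, "dy": 0.1425, "dz": 0.26, "wx": 0.004, "wy": -0.001, "wz": 0.001},
    {"claw": 0.22, "dx": -0.475, "dy": 0.142, "dz": 0.32, "wx": 0.004, "wy": -0.001, "wz": 0.001},
    {"claw": 0.22, "dx": -0.475, "dy": 0.142, "dz": 0.38, "wx": 0.004, "wy": -0.001, "wz": 0.001},
    {"claw": 0.22, "dx": -0.475, "dy": 0.142, "dz": 0.43, "wx": 0.004, "wy": -0.001, "wz": 0.001},
    {"claw": 0.22, "dx": -0.475, "dy": 0.142, "dz": 0.464, "wx": 0.004, "wy": -0.001, "wz": 0.001},
    {"claw": 0.22, "dx": -0.475, "dy": 0.142, "dz": 0.464, "wx": 0.004, "wy": -0.001, "wz": 0.001},
    {"claw": 0.22, "dx": -0.475, "dy": 0.142, "dz": 0.464, "wx": 0.004, "wy": -0.001, "wz": 0.001},
    {"claw": 1, "dx": -0.475, "dy": 0.142, "dz": 0.464, "wx": 0.004, "wy": -0.001, "wz": 0.001},
    {"claw": 1, "dx": -0.475, "dy": 0.142, "dz": 0.464, "wx": 0.004, "wy": -0.001, "wz": 0.001},
    {"claw": 1, "dx": -0.475, "dy": 0.142, "dz": 0.464, "wx": 0.004, "wy": -0.001, "wz": 0.001},
    {"claw": 1, "dx": -0.475, "dy": 0.142, "dz": 0.464, "wx": 0.004, "wy": -0.001, "wz": 0.001},
  ],
)

```text
time: 9.0
tcp_pos: [0.4553, -0.2441, 0.0196]
tool_rot: [-180.0, 0.0, 85.2]
wrist_force: [0.1, 0.1, 6.2]
opening: 0.484
grasp_force: 61.0
```

Run:
```python
from h import *
plan((.4555,-.2433,.13,85.2),(.5647,.152,.13,85.2),(.5647,.152,.0425,85.2))
d=read_camera("top");im=d["image"]
m=(im[:,:,2]>220)&(im[:,:,1]>120)&(im[:,:,1]<200)&(im[:,:,0]<120)
A,_,mm=blobs(m,200)[0];R=rect(mm);print("panel",A,np.array([ray(d,u,v,.0294)[:2] for u,v in R]).mean(0))
```

```text
tcp [ 0.4553 -0.2441  0.0196] [-1.7996e+02  1.0000e-02  8.5160e+01] open 0.484 t 9.0
(0.4555, -0.2433, 0.13, 85.2) d [ 0.0016 -0.     -0.2207] w [-0.0005  0.0001 -0.0004]
(0.5647, 0.152, 0.13, 85.2) d [ 0.8078  0.1509 -0.221 ] w [-0.0005  0.0001 -0.0004]
(0.5647, 0.152, 0.0425, 85.2) d [ 0.8078  0.1511 -0.046 ] w [-0.0005  0.0001 -0.0004]
panel 2285 [0.60012037 0.12200656]
```

Call:
send_rows(
  steps=[
    {"claw": 1, "dx": 0, "dy": 0, "dz": -0.1, "wx": 0, "wy": 0, "wz": 0},
    {"claw": 1, "dx": 0, "dy": 0, "dz": -0.22, "wx": 0, "wy": 0, "wz": 0},
    {"claw": 1, "dx": 0.1, "dy": 0.02, "dz": -0.22, "wx": 0, "wy": 0, "wz": 0},
    {"claw": 1, "dx": 0.2, "dy": 0.04, "dz": -0.22, "wx": 0, "wy": 0, "wz": 0},
    {"claw": 1, "dx": 0.3, "dy": 0.06, "dz": -0.22, "wx": 0, "wy": 0, "wz": 0},
    {"claw": 1, "dx": 0.4, "dy": 0.08, "dz": -0.22, "wx": 0, "wy": 0, "wz": 0},
    {"claw": 1, "dx": 0.5, "dy": 0.1, "dz": -0.22, "wx": 0, "wy": 0, "wz": 0},
    {"claw": 1, "dx": 0.6, "dy": 0.12, "dz": -0.22, "wx": 0, "wy": 0, "wz": 0},
    {"claw": 1, "dx": 0.7, "dy": 0.14, "dz": -0.22, "wx": 0, "wy": 0, "wz": 0},
    {"claw": 1, "dx": 0.77, "dy": 0.151, "dz": -0.22, "wx": 0, "wy": 0, "wz": 0},
    {"claw": 1, "dx": 0.808, "dy": 0.151, "dz": -0.22, "wx": 0, "wy": 0, "wz": 0},
    {"claw": 1, "dx": 0.808, "dy": 0.151, "dz": -0.2, "wx": 0, "wy": 0, "wz": 0},
    {"claw": 1, "dx": 0.808, "dy": 0.151, "dz": -0.15, "wx": 0, "wy": 0, "wz": 0},
    {"claw": 1, "dx": 0.808, "dy": 0.151, "dz": -0.1, "wx": 0, "wy": 0, "wz": 0},
    {"claw": 1, "dx": 0.808, "dy": 0.151, "dz": -0.07, "wx": 0, "wy": 0, "wz": 0},
    {"claw": 1, "dx": 0.808, "dy": 0.151, "dz": -0.056, "wx": 0, "wy": 0, "wz": 0},
    {"claw": 1, "dx": 0.808, "dy": 0.151, "dz": -0.053, "wx": 0, "wy": 0, "wz": 0},
    {"claw": 1, "dx": 0.808, "dy": 0.151, "dz": -0.051, "wx": 0, "wy": 0, "wz": 0},
    {"claw": 1, "dx": 0.808, "dy": 0.151, "dz": -0.051, "wx": 0, "wy": 0, "wz": 0},
  ],
)

```text
time: 10.95
tcp_pos: [0.5646, 0.1528, 0.045]
tool_rot: [-179.9, -0.1, 85.1]
wrist_force: [-0.4, 0.1, 0.0]
opening: 0.483
grasp_force: 61.0
```

Call:
send_rows(
  steps=[
    {"claw": 1, "dx": 0, "dy": 0, "dz": 0.002, "wx": 0, "wy": 0, "wz": 0},
    {"claw": 1, "dx": 0, "dy": 0, "dz": 0.0035, "wx": 0, "wy": 0, "wz": 0},
    {"claw": 1, "dx": 0, "dy": 0, "dz": 0.0035, "wx": 0, "wy": 0, "wz": 0},
    {"claw": 0.36, "dx": 0, "dy": 0, "dz": 0.0035, "wx": 0, "wy": 0, "wz": 0},
    {"claw": 0.36, "dx": 0, "dy": 0, "dz": 0.0035, "wx": 0, "wy": 0, "wz": 0},
    {"claw": 0.36, "dx": 0, "dy": 0, "dz": 0.0035, "wx": 0, "wy": 0, "wz": 0},
    {"claw": 0.36, "dx": 0, "dy": 0, "dz": -0.06, "wx": 0, "wy": 0, "wz": 0},
    {"claw": 0.36, "dx": 0, "dy": 0, "dz": -0.15, "wx": 0, "wy": 0, "wz": 0},
    {"claw": 0.25, "dx": -0.1, "dy": -0.02, "dz": -0.17, "wx": 0, "wy": 0, "wz": 0},
    {"claw": 0.25, "dx": -0.914, "dy": -0.157, "dz": -0.17, "wx": 0, "wy": 0, "wz": 0},
    {"claw": 0.25, "dx": -0.914, "dy": -0.157, "dz": -0.17, "wx": 0, "wy": 0, "wz": 0},
    {"claw": 0.25, "dx": -0.914, "dy": -0.157, "dz": -0.17, "wx": 0, "wy": 0, "wz": 0},
    {"claw": 0.25, "dx": -0.914, "dy": -0.157, "dz": -0.17, "wx": 0, "wy": 0, "wz": 0},
    {"claw": 0.25, "dx": -0.914, "dy": -0.157, "dz": -0.17, "wx": 0, "wy": 0, "wz": 0},
    {"claw": 0.25, "dx": -0.914, "dy": -0.157, "dz": -0.17, "wx": 0, "wy": 0, "wz": 0},
    {"claw": 0.25, "dx": -0.914, "dy": -0.157, "dz": -0.17, "wx": 0, "wy": 0, "wz": 0},
    {"claw": 0.25, "dx": -0.914, "dy": -0.157, "dz": -0.17, "wx": 0, "wy": 0, "wz": 0},
    {"claw": 0.25, "dx": -0.914, "dy": -0.157, "dz": -0.17, "wx": 0, "wy": 0, "wz": 0},
    {"claw": 0.25, "dx": -0.914, "dy": -0.157, "dz": -0.17, "wx": 0, "wy": 0, "wz": 0},
    {"claw": 0.25, "dx": -0.914, "dy": -0.157, "dz": -0.17, "wx": 0, "wy": 0, "wz": 0},
  ],
)

```text
time: 12.95
tcp_pos: [0.4471, -0.2952, 0.1282]
tool_rot: [-179.8, -0.2, 85.1]
wrist_force: [-0.3, 0.6, 0.4]
opening: 0.749
grasp_force: 0.0
```

Call:
send_rows(
  steps=[
    {"claw": 0.25, "dx": -0.002, "dy": 0.002, "dz": 0.08, "wx": 0, "wy": 0, "wz": 0},
    {"claw": 0.25, "dx": -0.002, "dy": 0.002, "dz": 0.14, "wx": 0, "wy": 0, "wz": 0},
    {"claw": 0.25, "dx": -0.002, "dy": 0.002, "dz": 0.19, "wx": 0, "wy": 0, "wz": 0},
    {"claw": 0.25, "dx": -0.002, "dy": 0.002, "dz": 0.218, "wx": 0, "wy": 0, "wz": 0},
    {"claw": 0.25, "dx": -0.002, "dy": 0.002, "dz": 0.218, "wx": 0, "wy": 0, "wz": 0},
    {"claw": 0.25, "dx": -0.002, "dy": 0.002, "dz": 0.218, "wx": 0, "wy": 0, "wz": 0},
    {"claw": 1, "dx": -0.002, "dy": 0.002, "dz": 0.218, "wx": 0, "wy": 0, "wz": 0},
    {"claw": 1, "dx": -0.002, "dy": 0.002, "dz": 0.218, "wx": 0, "wy": 0, "wz": 0},
    {"claw": 1, "dx": -0.002, "dy": 0.002, "dz": 0.218, "wx": 0, "wy": 0, "wz": 0},
    {"claw": 1, "dx": -0.002, "dy": 0.002, "dz": 0.218, "wx": 0, "wy": 0, "wz": 0},
  ],
)

```text
time: 13.95
tcp_pos: [0.4482, -0.2969, 0.0203]
tool_rot: [-179.9, -0.1, 85.2]
wrist_force: [0.3, 2.0, 6.0]
opening: 0.459
grasp_force: 60.5
```

```bash
cat > tray.py <<'E'
from h import *
def tray():
    d=read_camera("top");im=d["image"]
    m=(im[:,:,2]>220)&(im[:,:,1]>120)&(im[:,:,1]<200)&(im[:,:,0]<120)
    m=cv2.morphologyEx(m.astype(np.uint8),cv2.MORPH_CLOSE,np.ones((9,9)))
    A,_,mm=blobs(m,200)[0];R=rect(mm);P=np.array([ray(d,u,v,.0294)[:2] for u,v in R]);e=np.diff(P,axis=0)
    print("panel",A,P.mean(0).round(4),np.hypot(*e.T).round(3),np.degrees(np.arctan2(e[:,1],e[:,0])).round(1)); return d
E
python3 - <<'E'
from tray import *
d=tray();cv2.imwrite("pics/d.png",cv2.resize(d["image"][195:300,130:335],None,fx=3.9,fy=3.9,interpolation=cv2.INTER_CUBIC))
plan((.448,-.2965,.13,85.2),(.6367,.150,.13,85.2),(.6367,.150,.0436,85.2))
E
```

```text
panel 2304 [0.6001 0.122 ] [0.152 0.145 0.152] [ -1.1 -92.8 178. ]
tcp [ 0.4482 -0.2969  0.0203] [-1.7987e+02 -8.0000e-02  8.5160e+01] open 0.459 t 14.0
(0.448, -0.2965, 0.13, 85.2) d [ 0.0011 -0.0009 -0.2194] w [-0.0015 -0.0009 -0.0004]
(0.6367, 0.15, 0.13, 85.2) d [ 0.9227  0.2998 -0.2188] w [-0.0015 -0.0009 -0.0004]
(0.6367, 0.15, 0.0436, 85.2) d [ 0.9225  0.3002 -0.046 ] w [-0.0015 -0.0009 -0.0004]
```

View pics/d.png

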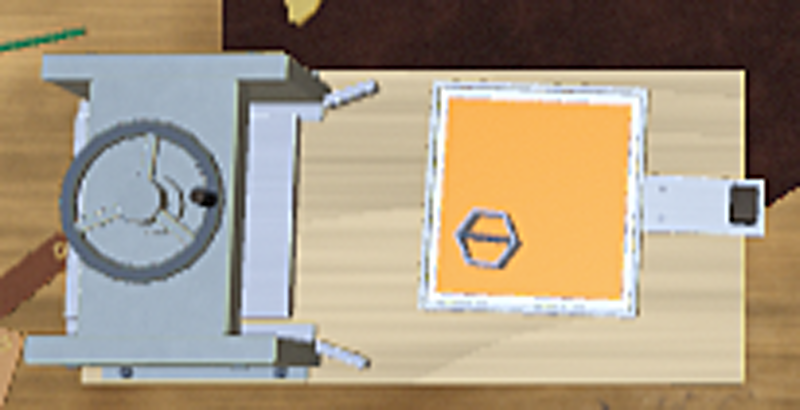

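The hex die stands on the panel at crop (488,238), and the tray has not moved.

Call:
send_rows(
  steps=[
    {"claw": 1, "dx": 0, "dy": 0, "dz": -0.1, "wx": 0, "wy": 0, "wz": 0},
    {"claw": 1, "dx": 0, "dy": 0, "dz": -0.22, "wx": 0, "wy": 0, "wz": 0},
    {"claw": 1, "dx": 0.1, "dy": 0.03, "dz": -0.22, "wx": 0, "wy": 0, "wz": 0},
    {"claw": 1, "dx": 0.2, "dy": 0.06, "dz": -0.22, "wx": 0, "wy": 0, "wz": 0},
    {"claw": 1, "dx": 0.3, "dy": 0.1, "dz": -0.22, "wx": 0, "wy": 0, "wz": 0},
    {"claw": 1, "dx": 0.4, "dy": 0.13, "dz": -0.22, "wx": 0, "wy": 0, "wz": 0},
    {"claw": 1, "dx": 0.5, "dy": 0.16, "dz": -0.22, "wx": 0, "wy": 0, "wz": 0},
    {"claw": 1, "dx": 0.6, "dy": 0.2, "dz": -0.22, "wx": 0, "wy": 0, "wz": 0},
    {"claw": 1, "dx": 0.7, "dy": 0.24, "dz": -0.22, "wx": 0, "wy": 0, "wz": 0},
    {"claw": 1, "dx": 0.8, "dy": 0.28, "dz": -0.22, "wx": 0, "wy": 0, "wz": 0},
    {"claw": 1, "dx": 0.88, "dy": 0.3, "dz": -0.22, "wx": 0, "wy": 0, "wz": 0},
    {"claw": 1, "dx": 0.9225, "dy": 0.3, "dz": -0.22, "wx": 0, "wy": 0, "wz": 0},
    {"claw": 1, "dx": 0.9225, "dy": 0.3, "dz": -0.2, "wx": 0, "wy": 0, "wz": 0},
    {"claw": 1, "dx": 0.9225, "dy": 0.3, "dz": -0.15, "wx": 0, "wy": 0, "wz": 0},
    {"claw": 1, "dx": 0.9225, "dy": 0.3, "dz": -0.1, "wx": 0, "wy": 0, "wz": 0},
    {"claw": 1, "dx": 0.9225, "dy": 0.3, "dz": -0.07, "wx": 0, "wy": 0, "wz": 0},
    {"claw": 1, "dx": 0.9225, "dy": 0.3, "dz": -0.055, "wx": 0, "wy": 0, "wz": 0},
    {"claw": 1, "dx": 0.9225, "dy": 0.3, "dz": -0.05, "wx": 0, "wy": 0, "wz": 0},
    {"claw": 1, "dx": 0.9225, "dy": 0.3, "dz": -0.048, "wx": 0, "wy": 0, "wz": 0},
    {"claw": 1, "dx": 0.9225, "dy": 0.3, "dz": -0.048, "wx": 0, "wy": 0, "wz": 0},
  ],
)

```text
time: 16.0
tcp_pos: [0.6371, 0.1499, 0.045]
tool_rot: [-179.9, -0.1, 85.1]
wrist_force: [0.0, -0.1, -0.5]
opening: 0.459
grasp_force: 60.3
```

Call:
send_rows(
  steps=[
    {"claw": 1, "dx": 0, "dy": 0, "dz": 0.002, "wx": 0, "wy": 0, "wz": 0},
    {"claw": 1, "dx": 0, "dy": 0, "dz": 0.0035, "wx": 0, "wy": 0, "wz": 0},
    {"claw": 1, "dx": 0, "dy": 0, "dz": 0.0035, "wx": 0, "wy": 0, "wz": 0},
    {"claw": 0.38, "dx": 0, "dy": 0, "dz": 0.0035, "wx": 0, "wy": 0, "wz": 0},
    {"claw": 0.38, "dx": 0, "dy": 0, "dz": 0.0035, "wx": 0, "wy": 0, "wz": 0},
    {"claw": 0.38, "dx": 0, "dy": 0, "dz": 0.0035, "wx": 0, "wy": 0, "wz": 0},
    {"claw": 0.38, "dx": 0, "dy": 0, "dz": -0.06, "wx": 0, "wy": 0, "wz": 0},
    {"claw": 0.38, "dx": 0, "dy": 0, "dz": -0.15, "wx": 0, "wy": 0, "wz": 0},
    {"claw": 0.1, "dx": -0.1, "dy": -0.03, "dz": -0.17, "wx": 0, "wy": 0, "wz": 0},
    {"claw": 0.1, "dx": -0.701, "dy": -0.2886, "dz": -0.17, "wx": 0, "wy": 0, "wz": 0},
    {"claw": 0.1, "dx": -0.701, "dy": -0.2886, "dz": -0.17, "wx": 0, "wy": 0, "wz": 0},
    {"claw": 0.1, "dx": -0.701, "dy": -0.2886, "dz": -0.17, "wx": 0, "wy": 0, "wz": 0},
    {"claw": 0.1, "dx": -0.701, "dy": -0.2886, "dz": -0.17, "wx": 0, "wy": 0, "wz": 0},
    {"claw": 0.1, "dx": -0.701, "dy": -0.2886, "dz": -0.17, "wx": 0, "wy": 0, "wz": 0},
    {"claw": 0.1, "dx": -0.701, "dy": -0.2886, "dz": -0.17, "wx": 0, "wy": 0, "wz": 0},
    {"claw": 0.1, "dx": -0.701, "dy": -0.2886, "dz": -0.17, "wx": 0, "wy": 0, "wz": 0},
    {"claw": 0.1, "dx": -0.701, "dy": -0.2886, "dz": -0.17, "wx": 0, "wy": 0, "wz": 0},
    {"claw": 0.1, "dx": -0.701, "dy": -0.2886, "dz": -0.17, "wx": 0, "wy": 0, "wz": 0},
    {"claw": 0.1, "dx": -0.701, "dy": -0.2886, "dz": -0.17, "wx": 0, "wy": 0, "wz": 0},
  ],
)

```text
time: 17.9
tcp_pos: [0.4635, -0.1864, 0.1287]
tool_rot: [-179.8, -0.1, 85.2]
wrist_force: [0.3, 0.5, 0.0]
opening: 0.903
grasp_force: 0.0
```

Call:
send_rows(
  steps=[
    {"claw": 0.1, "dx": -0.002, "dy": 0.001, "dz": 0.08, "wx": 0, "wy": 0, "wz": 0},
    {"claw": 0.1, "dx": -0.002, "dy": 0.001, "dz": 0.14, "wx": 0, "wy": 0, "wz": 0},
    {"claw": 0.1, "dx": -0.002, "dy": 0.001, "dz": 0.19, "wx": 0, "wy": 0, "wz": 0},
    {"claw": 0.1, "dx": -0.002, "dy": 0.001, "dz": 0.22, "wx": 0, "wy": 0, "wz": 0},
    {"claw": 0.1, "dx": -0.002, "dy": 0.001, "dz": 0.22, "wx": 0, "wy": 0, "wz": 0},
    {"claw": 0.1, "dx": -0.002, "dy": 0.001, "dz": 0.22, "wx": 0, "wy": 0, "wz": 0},
    {"claw": 1, "dx": -0.002, "dy": 0.001, "dz": 0.22, "wx": 0, "wy": 0, "wz": 0},
    {"claw": 1, "dx": -0.002, "dy": 0.001, "dz": 0.22, "wx": 0, "wy": 0, "wz": 0},
    {"claw": 1, "dx": -0.002, "dy": 0.001, "dz": 0.22, "wx": 0, "wy": 0, "wz": 0},
    {"claw": 1, "dx": -0.002, "dy": 0.001, "dz": 0.22, "wx": 0, "wy": 0, "wz": 0},
  ],
)

```text
time: 18.9
tcp_pos: [0.4644, -0.1885, 0.0204]
tool_rot: [-180.0, -0.0, 85.2]
wrist_force: [-0.2, 2.7, 6.0]
opening: 0.631
grasp_force: 62.8
```

Run:
```python
from tray import *
d=tray();cv2.imwrite("pics/e.png",cv2.resize(d["image"][195:340,130:450],None,fx=2.5,fy=2.5,interpolation=cv2.INTER_CUBIC))
plan((.464,-.1875,.13,85.2),(.5986,.083,.13,85.2),(.5986,.083,.0436,85.2))
```

```text
panel 2301 [0.6001 0.122 ] [0.151 0.146 0.151] [ -0.9 -92.5 178.3]
tcp [ 0.4644 -0.1885  0.0204] [-1.7997e+02 -3.0000e-02  8.5170e+01] open 0.637 t 18.95
(0.464, -0.1875, 0.13, 85.2) d [ 0.002  -0.0011 -0.2192] w [-0.0003 -0.0003 -0.0003]
(0.5986, 0.083, 0.13, 85.2) d [ 0.5637  0.2216 -0.219 ] w [-0.0003 -0.0003 -0.0003]
(0.5986, 0.083, 0.0436, 85.2) d [ 0.5636  0.2217 -0.0462] w [-0.0003 -0.0003 -0.0003]
```

View pics/e.png

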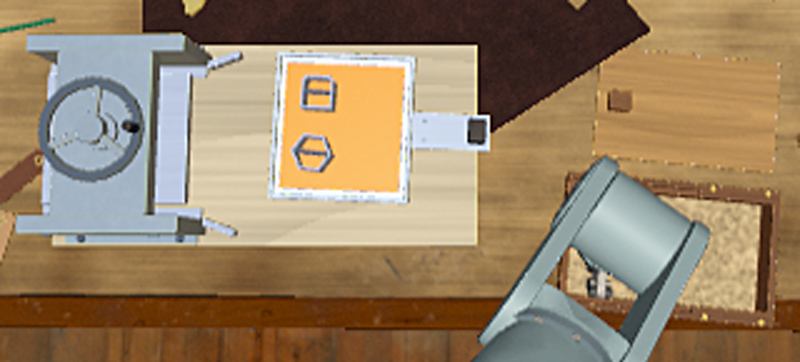

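Both the hex and tab dies stand on the panel, at (314,153) and (318,93). The slot die is now in the jaws.

Call:
send_rows(
  steps=[
    {"claw": 1, "dx": 0, "dy": 0, "dz": -0.1, "wx": 0, "wy": 0, "wz": 0},
    {"claw": 1, "dx": 0, "dy": 0, "dz": -0.22, "wx": 0, "wy": 0, "wz": 0},
    {"claw": 1, "dx": 0.09, "dy": 0.03, "dz": -0.22, "wx": 0, "wy": 0, "wz": 0},
    {"claw": 1, "dx": 0.18, "dy": 0.07, "dz": -0.22, "wx": 0, "wy": 0, "wz": 0},
    {"claw": 1, "dx": 0.27, "dy": 0.1, "dz": -0.22, "wx": 0, "wy": 0, "wz": 0},
    {"claw": 1, "dx": 0.36, "dy": 0.14, "dz": -0.22, "wx": 0, "wy": 0, "wz": 0},
    {"claw": 1, "dx": 0.45, "dy": 0.18, "dz": -0.22, "wx": 0, "wy": 0, "wz": 0},
    {"claw": 1, "dx": 0.53, "dy": 0.21, "dz": -0.22, "wx": 0, "wy": 0, "wz": 0},
    {"claw": 1, "dx": 0.564, "dy": 0.2217, "dz": -0.22, "wx": 0, "wy": 0, "wz": 0},
    {"claw": 1, "dx": 0.564, "dy": 0.2217, "dz": -0.2, "wx": 0, "wy": 0, "wz": 0},
    {"claw": 1, "dx": 0.564, "dy": 0.2217, "dz": -0.15, "wx": 0, "wy": 0, "wz": 0},
    {"claw": 1, "dx": 0.564, "dy": 0.2217, "dz": -0.1, "wx": 0, "wy": 0, "wz": 0},
    {"claw": 1, "dx": 0.564, "dy": 0.2217, "dz": -0.07, "wx": 0, "wy": 0, "wz": 0},
    {"claw": 1, "dx": 0.564, "dy": 0.2217, "dz": -0.055, "wx": 0, "wy": 0, "wz": 0},
    {"claw": 1, "dx": 0.564, "dy": 0.2217, "dz": -0.05, "wx": 0, "wy": 0, "wz": 0},
    {"claw": 1, "dx": 0.564, "dy": 0.2217, "dz": -0.048, "wx": 0, "wy": 0, "wz": 0},
    {"claw": 1, "dx": 0.564, "dy": 0.2217, "dz": -0.048, "wx": 0, "wy": 0, "wz": 0},
  ],
)

```text
time: 20.65
tcp_pos: [0.598, 0.0828, 0.0439]
tool_rot: [-179.9, -0.1, 85.1]
wrist_force: [-0.6, -0.1, -1.6]
opening: 0.636
grasp_force: 63.6
```

Call:
send_rows(
  steps=[
    {"claw": 1, "dx": 0, "dy": 0, "dz": 0.001, "wx": 0, "wy": 0, "wz": 0},
    {"claw": 1, "dx": 0, "dy": 0, "dz": 0.001, "wx": 0, "wy": 0, "wz": 0},
    {"claw": 0.24, "dx": 0, "dy": 0, "dz": 0.001, "wx": 0, "wy": 0, "wz": 0},
    {"claw": 0.24, "dx": 0, "dy": 0, "dz": 0.001, "wx": 0, "wy": 0, "wz": 0},
    {"claw": 0.24, "dx": 0, "dy": 0, "dz": 0.001, "wx": 0, "wy": 0, "wz": 0},
    {"claw": 0.24, "dx": 0, "dy": 0, "dz": -0.06, "wx": 0, "wy": 0, "wz": 0},
    {"claw": 0.24, "dx": 0, "dy": 0, "dz": -0.15, "wx": 0, "wy": 0, "wz": 0},
    {"claw": 0.24, "dx": -0.253, "dy": 0.012, "dz": -0.17, "wx": 0, "wy": 0, "wz": -0.033},
    {"claw": 0.24, "dx": -0.253, "dy": 0.012, "dz": -0.17, "wx": 0, "wy": 0, "wz": -0.033},
    {"claw": 0.24, "dx": -0.253, "dy": 0.012, "dz": -0.17, "wx": 0, "wy": 0, "wz": -0.033},
    {"claw": 0.24, "dx": -0.253, "dy": 0.012, "dz": -0.17, "wx": 0, "wy": 0, "wz": -0.033},
    {"claw": 0.24, "dx": -0.253, "dy": 0.012, "dz": -0.17, "wx": 0, "wy": 0, "wz": -0.033},
  ],
)

```text
time: 21.85
tcp_pos: [0.593, -0.0436, 0.1275]
tool_rot: [-179.8, -0.1, 88.0]
wrist_force: [0.2, 0.1, -0.2]
opening: 0.758
grasp_force: 0.0
```

Run:
```python
from tray import *
d=tray();s=read_camera("scene")["image"]
A=cv2.resize(d["image"][195:300,130:335],None,fx=3.9,fy=3.9,interpolation=cv2.INTER_CUBIC)
B=cv2.resize(s[230:370,110:385],(800,407)); B=cv2.resize(B,(330,168))
A[-168:,-330:]=B
cv2.imwrite("pics/f.png",A)
plan((.5935,-.0437,.0375,88.2))
```

```text
panel 1682 [0.6001 0.1301] [0.153 0.128 0.153] [ -2.1 -93.7 177.2]
tcp [ 0.5929 -0.0422  0.1273] [-1.7979e+02 -1.3000e-01  8.8170e+01] open 0.761 t 21.95
(0.5935, -0.0437, 0.0375, 88.2) d [-0.0034  0.002   0.1795] w [-0.0024 -0.0014 -0.0004]
```

View pics/f.png

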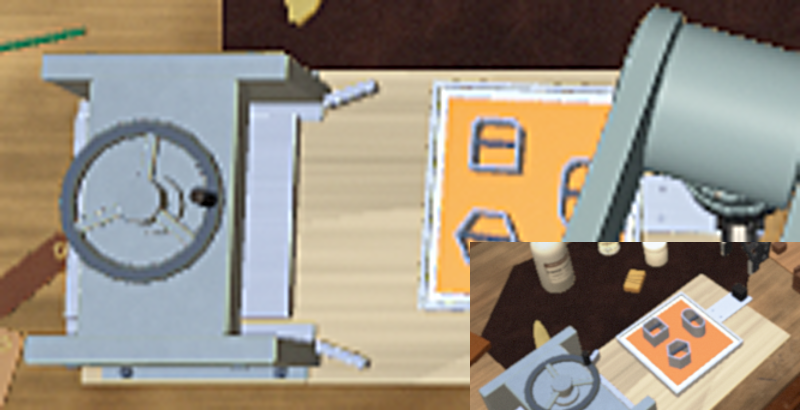

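All three dies stand upright on the panel and the tray is where it was. I'll grasp the tray grip.

Call:
send_rows(
  squeeze=50,
  steps=[
    {"claw": 0.3, "dx": -0.003, "dy": 0.002, "dz": 0.06, "wx": 0, "wy": 0, "wz": 0},
    {"claw": 0.3, "dx": -0.003, "dy": 0.002, "dz": 0.12, "wx": 0, "wy": 0, "wz": 0},
    {"claw": 0.3, "dx": -0.003, "dy": 0.002, "dz": 0.16, "wx": 0, "wy": 0, "wz": 0},
    {"claw": 0.3, "dx": -0.003, "dy": 0.002, "dz": 0.176, "wx": 0, "wy": 0, "wz": 0},
    {"claw": 0.3, "dx": -0.003, "dy": 0.002, "dz": 0.176, "wx": 0, "wy": 0, "wz": 0},
    {"claw": 1, "dx": -0.003, "dy": 0.002, "dz": 0.176, "wx": 0, "wy": 0, "wz": 0},
    {"claw": 1, "dx": -0.003, "dy": 0.002, "dz": 0.176, "wx": 0, "wy": 0, "wz": 0},
    {"claw": 1, "dx": -0.003, "dy": 0.002, "dz": 0.176, "wx": 0, "wy": 0, "wz": 0},
    {"claw": 1, "dx": -0.003, "dy": 0.002, "dz": 0.176, "wx": 0, "wy": 0, "wz": 0},
    {"claw": 1, "dx": -0.003, "dy": 0.002, "dz": 0.176, "wx": 0, "wy": 0, "wz": 0},
  ],
)

```text
time: 22.95
tcp_pos: [0.5947, -0.0446, 0.0413]
tool_rot: [-179.9, -0.1, 88.2]
wrist_force: [-2.3, 1.7, 5.7]
opening: 0.338
grasp_force: 53.1
```

Run:
```python
from h import *
# press frame: origin (.5804,.2854), yaw 90.25
a=np.radians(90.25);o=np.array([.5804,.2854]);ex=np.array([np.cos(a),np.sin(a)])
z=get_obs()["tcp_pos"][2]
P=lambda x:o+ex*(x-.165)   # grip when tray origin at press x
for x in(-.10,-.06,.0,.05,.08,.093): print(x,P(x))
plan((*P(-.12),z,90.25),(*P(-.06),z,90.25),(*P(.0),z,90.25),(*P(.093),z,90.25))
```

```text
-0.1 [0.58155628 0.02040252]
-0.06 [0.58138174 0.06040214]
0.0 [0.58111995 0.12040157]
0.05 [0.58090178 0.17040109]
0.08 [0.58077088 0.20040081]
0.093 [0.58071416 0.21340069]
tcp [ 0.5947 -0.0446  0.0413] [-1.7995e+02 -8.0000e-02  8.8160e+01] open 0.338 t 22.95
(np.float64(0.5816435431461527), np.float64(0.00040271299459060383), np.float64(0.0412863946383798), 90.25) d [ 0.0891 -0.029   0.0002] w [-0.0006 -0.0009 -0.0233]
(np.float64(0.581381744589068), np.float64(0.06040214183783471), np.float64(0.0412863946383798), 90.25) d [ 0.209  -0.0334  0.0003] w [-0.0006 -0.0009 -0.0233]
(np.float64(0.5811199460319832), np.float64(0.12040157068107879), np.float64(0.0412863946383798), 90.25) d [ 0.3289 -0.0378  0.0005] w [-0.0006 -0.0009 -0.0233]
(np.float64(0.5807141582685018), np.float64(0.21340068538810708), np.float64(0.0412863946383798), 90.25) d [ 0.5148 -0.0446  0.0008] w [-0.0006 -0.0009 -0.0233]
```

Call:
send_rows(
  steps=[
    {"claw": 1, "dx": 0.005, "dy": -0.002, "dz": -0.003, "wx": 0, "wy": 0, "wz": -0.002},
    {"claw": 1, "dx": 0.015, "dy": -0.005, "dz": -0.003, "wx": 0, "wy": 0, "wz": -0.004},
    {"claw": 1, "dx": 0.03, "dy": -0.01, "dz": -0.003, "wx": 0, "wy": 0, "wz": -0.008},
    {"claw": 1, "dx": 0.045, "dy": -0.015, "dz": -0.003, "wx": 0, "wy": 0, "wz": -0.012},
    {"claw": 1, "dx": 0.06, "dy": -0.02, "dz": -0.003, "wx": 0, "wy": 0, "wz": -0.016},
    {"claw": 1, "dx": 0.075, "dy": -0.025, "dz": -0.003, "wx": 0, "wy": 0, "wz": -0.02},
    {"claw": 1, "dx": 0.084, "dy": -0.028, "dz": -0.003, "wx": 0, "wy": 0, "wz": -0.0233},
    {"claw": 1, "dx": 0.089, "dy": -0.029, "dz": -0.003, "wx": 0, "wy": 0, "wz": -0.0233},
    {"claw": 1, "dx": 0.089, "dy": -0.029, "dz": -0.003, "wx": 0, "wy": 0, "wz": -0.0233},
    {"claw": 1, "dx": 0.089, "dy": -0.029, "dz": -0.003, "wx": 0, "wy": 0, "wz": -0.0233},
  ],
)

```text
time: 23.95
tcp_pos: [0.5806, 0.0012, 0.0414]
tool_rot: [-179.8, -0.2, 90.2]
wrist_force: [0.1, 1.8, 3.6]
opening: 0.34
grasp_force: 52.6
```

Run:
```python
from tray import *
d=tray()
A=cv2.resize(d["image"][205:300,140:300],None,fx=5,fy=5,interpolation=cv2.INTER_CUBIC)
cv2.imwrite("pics/g.png",A)
print(get_obs()["tcp_pos"],get_obs()["tool_rot"])
```

```text
panel 1730 [0.58   0.1731] [0.132 0.147 0.13 ] [ -89.8 -178.8   90.2]
[0.58058999 0.00115632 0.04135309] [-1.79805519e+02 -1.75823885e-01  9.02347472e+01]
```

View pics/g.png

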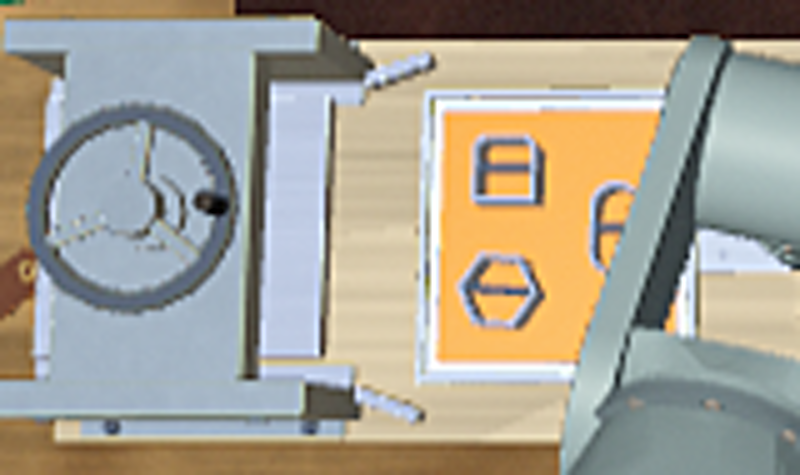

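Call:
send_rows(
  steps=[
    {"claw": 1, "dx": 0.01, "dy": 0.001, "dz": 0, "wx": 0, "wy": 0, "wz": 0},
    {"claw": 1, "dx": 0.025, "dy": 0.001, "dz": 0, "wx": 0, "wy": 0, "wz": 0},
    {"claw": 1, "dx": 0.04, "dy": 0.001, "dz": 0, "wx": 0, "wy": 0, "wz": 0},
    {"claw": 1, "dx": 0.055, "dy": 0.001, "dz": 0, "wx": 0, "wy": 0, "wz": 0},
    {"claw": 1, "dx": 0.07, "dy": 0.001, "dz": 0, "wx": 0, "wy": 0, "wz": 0},
    {"claw": 1, "dx": 0.08, "dy": 0.0015, "dz": 0, "wx": 0, "wy": 0, "wz": 0},
    {"claw": 1, "dx": 0.09, "dy": 0.0015, "dz": 0, "wx": 0, "wy": 0, "wz": 0},
    {"claw": 1, "dx": 0.1, "dy": 0.0015, "dz": 0, "wx": 0, "wy": 0, "wz": 0},
    {"claw": 1, "dx": 0.11, "dy": 0.0015, "dz": 0, "wx": 0, "wy": 0, "wz": 0},
    {"claw": 1, "dx": 0.12, "dy": 0.0015, "dz": 0, "wx": 0, "wy": 0, "wz": 0},
    {"claw": 1, "dx": 0.12, "dy": 0.0015, "dz": 0, "wx": 0, "wy": 0, "wz": 0},
  ],
)

```text
time: 25.1
tcp_pos: [0.5813, 0.0603, 0.0414]
tool_rot: [-179.8, -0.1, 90.2]
wrist_force: [-0.4, -3.2, 1.5]
opening: 0.338
grasp_force: 52.5
```

Call:
send_rows(
  steps=[
    {"claw": 1, "dx": 0.012, "dy": 0, "dz": 0, "wx": 0, "wy": 0, "wz": 0},
    {"claw": 1, "dx": 0.03, "dy": 0, "dz": 0, "wx": 0, "wy": 0, "wz": 0},
    {"claw": 1, "dx": 0.05, "dy": 0, "dz": 0, "wx": 0, "wy": 0, "wz": 0},
    {"claw": 1, "dx": 0.07, "dy": 0, "dz": 0, "wx": 0, "wy": 0, "wz": 0},
    {"claw": 1, "dx": 0.09, "dy": 0, "dz": 0, "wx": 0, "wy": 0, "wz": 0},
    {"claw": 1, "dx": 0.11, "dy": 0, "dz": 0, "wx": 0, "wy": 0, "wz": 0},
    {"claw": 1, "dx": 0.13, "dy": 0, "dz": 0, "wx": 0, "wy": 0, "wz": 0},
    {"claw": 1, "dx": 0.15, "dy": 0, "dz": 0, "wx": 0, "wy": 0, "wz": 0},
    {"claw": 1, "dx": 0.17, "dy": 0, "dz": 0, "wx": 0, "wy": 0, "wz": 0},
    {"claw": 1, "dx": 0.19, "dy": 0, "dz": 0, "wx": 0, "wy": 0, "wz": 0},
    {"claw": 1, "dx": 0.21, "dy": 0, "dz": 0, "wx": 0, "wy": 0, "wz": 0},
    {"claw": 1, "dx": 0.23, "dy": 0, "dz": 0, "wx": 0, "wy": 0, "wz": 0},
    {"claw": 1, "dx": 0.25, "dy": 0, "dz": 0, "wx": 0, "wy": 0, "wz": 0},
    {"claw": 1, "dx": 0.265, "dy": 0, "dz": 0, "wx": 0, "wy": 0, "wz": 0},
    {"claw": 1, "dx": 0.275, "dy": 0, "dz": 0, "wx": 0, "wy": 0, "wz": 0},
    {"claw": 1, "dx": 0.28, "dy": 0, "dz": 0, "wx": 0, "wy": 0, "wz": 0},
    {"claw": 1, "dx": 0.28, "dy": 0, "dz": 0, "wx": 0, "wy": 0, "wz": 0},
  ],
)

```text
time: 26.8
tcp_pos: [0.5804, 0.2004, 0.0414]
tool_rot: [-179.8, -0.1, 90.2]
wrist_force: [-0.1, -2.8, 0.4]
opening: 0.336
grasp_force: 52.5
```

Creep onto the stop.

Call:
send_rows(
  steps=[
    {"claw": 1, "dx": 0.006, "dy": 0, "dz": 0, "wx": 0, "wy": 0, "wz": 0},
    {"claw": 1, "dx": 0.012, "dy": 0, "dz": 0, "wx": 0, "wy": 0, "wz": 0},
    {"claw": 1, "dx": 0.017, "dy": 0, "dz": 0, "wx": 0, "wy": 0, "wz": 0},
    {"claw": 1, "dx": 0.022, "dy": 0, "dz": 0, "wx": 0, "wy": 0, "wz": 0},
    {"claw": 1, "dx": 0.026, "dy": 0, "dz": 0, "wx": 0, "wy": 0, "wz": 0},
    {"claw": 1, "dx": 0.026, "dy": 0, "dz": 0, "wx": 0, "wy": 0, "wz": 0},
    {"claw": 1, "dx": 0.026, "dy": 0, "dz": 0, "wx": 0, "wy": 0, "wz": 0},
  ],
)

```text
time: 27.5
tcp_pos: [0.5804, 0.213, 0.0414]
tool_rot: [-179.8, -0.1, 90.2]
wrist_force: [-1.5, -4.5, 0.2]
opening: 0.339
grasp_force: 52.4
```

Call:
send_rows(
  steps=[
    {"claw": 1, "dx": 0.002, "dy": 0, "dz": 0, "wx": 0, "wy": 0, "wz": 0},
    {"claw": 1, "dx": 0.004, "dy": 0, "dz": 0, "wx": 0, "wy": 0, "wz": 0},
    {"claw": 1, "dx": 0.006, "dy": 0, "dz": 0, "wx": 0, "wy": 0, "wz": 0},
    {"claw": 1, "dx": 0.006, "dy": 0, "dz": 0, "wx": 0, "wy": 0, "wz": 0},
  ],
)

```text
time: 27.9
tcp_pos: [0.5802, 0.2132, 0.0414]
tool_rot: [-179.7, 0.2, 90.2]
wrist_force: [-2.7, -16.7, 4.6]
opening: 0.337
grasp_force: 52.8
```

Call:
send_rows(
  steps=[
    {"claw": 0.4, "dx": -0.006, "dy": 0, "dz": 0, "wx": 0, "wy": 0, "wz": 0},
    {"claw": 0.4, "dx": -0.006, "dy": 0, "dz": 0, "wx": 0, "wy": 0, "wz": 0},
    {"claw": 0.4, "dx": -0.006, "dy": 0, "dz": 0, "wx": 0, "wy": 0, "wz": 0},
    {"claw": 0.4, "dx": -0.006, "dy": 0, "dz": 0, "wx": 0, "wy": 0, "wz": 0},
    {"claw": 0.4, "dx": -0.006, "dy": 0, "dz": -0.1, "wx": 0, "wy": 0, "wz": 0},
    {"claw": 0.4, "dx": -0.006, "dy": 0, "dz": -0.2, "wx": 0, "wy": 0, "wz": 0},
    {"claw": 0.3, "dx": -0.1, "dy": 0.01, "dz": -0.22, "wx": 0, "wy": 0, "wz": 0.055},
    {"claw": 0.3, "dx": -0.864, "dy": 0.1016, "dz": -0.22, "wx": 0, "wy": 0, "wz": 0.055},
    {"claw": 0.3, "dx": -0.864, "dy": 0.1016, "dz": -0.22, "wx": 0, "wy": 0, "wz": 0.055},
    {"claw": 0.3, "dx": -0.864, "dy": 0.1016, "dz": -0.22, "wx": 0, "wy": 0, "wz": 0.055},
    {"claw": 0.3, "dx": -0.864, "dy": 0.1016, "dz": -0.22, "wx": 0, "wy": 0, "wz": 0.055},
    {"claw": 0.3, "dx": -0.864, "dy": 0.1016, "dz": -0.22, "wx": 0, "wy": 0, "wz": 0.055},
    {"claw": 0.3, "dx": -0.864, "dy": 0.1016, "dz": -0.22, "wx": 0, "wy": 0, "wz": 0.055},
    {"claw": 0.3, "dx": -0.864, "dy": 0.1016, "dz": -0.22, "wx": 0, "wy": 0, "wz": 0.055},
    {"claw": 0.3, "dx": -0.864, "dy": 0.1016, "dz": -0.22, "wx": 0, "wy": 0, "wz": 0.055},
    {"claw": 0.3, "dx": -0.864, "dy": 0.1016, "dz": -0.22, "wx": 0, "wy": 0, "wz": 0.055},
    {"claw": 0.3, "dx": -0.864, "dy": 0.1016, "dz": -0.22, "wx": 0, "wy": 0, "wz": 0.055},
    {"claw": 0.3, "dx": -0.864, "dy": 0.1016, "dz": -0.22, "wx": 0, "wy": 0, "wz": 0.055},
  ],
)

```text
time: 29.7
tcp_pos: [0.6334, -0.2141, 0.1503]
tool_rot: [-179.8, -0.1, 85.3]
wrist_force: [0.1, 1.0, 0.5]
opening: 0.699
grasp_force: 0.0
```

Run:
```python
from h import *
d=read_camera("top");s=read_camera("scene")["image"]
A=cv2.resize(d["image"][200:345,130:450],None,fx=2.5,fy=2.5,interpolation=cv2.INTER_CUBIC)
B=cv2.resize(s[300:470,110:310],None,fx=1.4,fy=1.4)
C=np.zeros((362+238,800,3),np.uint8);C[:A.shape[0]]=A[:362];C[362:,:B.shape[1]]=B[:238]
E=cv2.resize(s[200:320,360:480],None,fx=1.9,fy=1.9);C[364:364+E.shape[0],400:400+E.shape[1]]=E
cv2.imwrite("pics/i.png",C)
plan((.6325,-.2187,.0205,85.2))
```

```text
tcp [ 0.6336 -0.2138  0.1507] [-1.798e+02 -1.200e-01  8.539e+01] open 0.698 t 29.8
(0.6325, -0.2187, 0.0205, 85.2) d [-0.0105 -0.0004  0.2603] w [-0.0022 -0.0013  0.0021]
```

View pics/i.png

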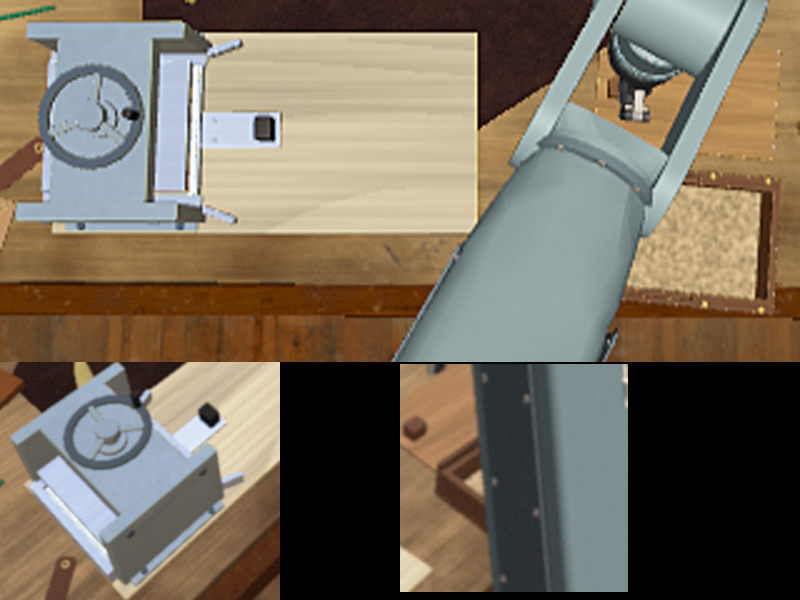

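The tray is home, with its rim inside the mouth and its grip at (263,127). The lid is still where I laid it, so I'll grasp the handle.

Call:
send_rows(
  squeeze=60,
  steps=[
    {"claw": 0.3, "dx": -0.0105, "dy": 0, "dz": 0.08, "wx": -0.002, "wy": -0.001, "wz": 0.002},
    {"claw": 0.3, "dx": -0.0105, "dy": 0, "dz": 0.16, "wx": -0.002, "wy": -0.001, "wz": 0.002},
    {"claw": 0.3, "dx": -0.0105, "dy": 0, "dz": 0.22, "wx": -0.002, "wy": -0.001, "wz": 0.002},
    {"claw": 0.3, "dx": -0.0105, "dy": 0, "dz": 0.25, "wx": -0.002, "wy": -0.001, "wz": 0.002},
    {"claw": 0.3, "dx": -0.0105, "dy": 0, "dz": 0.257, "wx": -0.002, "wy": -0.001, "wz": 0.002},
    {"claw": 0.3, "dx": -0.0105, "dy": 0, "dz": 0.257, "wx": -0.002, "wy": -0.001, "wz": 0.002},
    {"claw": 1, "dx": -0.0105, "dy": 0, "dz": 0.257, "wx": -0.002, "wy": -0.001, "wz": 0.002},
    {"claw": 1, "dx": -0.0105, "dy": 0, "dz": 0.257, "wx": -0.002, "wy": -0.001, "wz": 0.002},
    {"claw": 1, "dx": -0.0105, "dy": 0, "dz": 0.257, "wx": -0.002, "wy": -0.001, "wz": 0.002},
    {"claw": 1, "dx": -0.0105, "dy": 0, "dz": 0.257, "wx": -0.002, "wy": -0.001, "wz": 0.002},
    {"claw": 1, "dx": -0.0105, "dy": 0, "dz": 0.257, "wx": -0.002, "wy": -0.001, "wz": 0.002},
  ],
)

```text
time: 30.9
tcp_pos: [0.634, -0.2213, 0.0243]
tool_rot: [179.8, 0.1, 85.1]
wrist_force: [0.7, 1.2, 6.9]
opening: 0.264
grasp_force: 60.5
```

Run:
```python
from h import *
plan((.634,-.2213,.16,85.2),(.56,-.10,.16,85.2),(.4718,-.0717,.16,85.2),(.4718,-.0717,.16,85.2,1.9),(.4718,-.0717,.085,85.2,1.9))
```

```text
tcp [ 0.634  -0.2213  0.0243] [1.7983e+02 8.0000e-02 8.5100e+01] open 0.264 t 30.9
(0.634, -0.2213, 0.16, 85.2) d [-0.0004  0.0009 -0.2713] w [ 0.0019  0.0009 -0.0011]
(0.56, -0.1, 0.16, 85.2) d [ 0.2287 -0.1673 -0.2721] w [ 0.0019  0.0009 -0.0011]
(0.4718, -0.0717, 0.16, 85.2) d [ 0.27   -0.3479 -0.2728] w [ 0.0019  0.0009 -0.0011]
(0.4718, -0.0717, 0.16, 85.2, 1.9) d [ 0.27   -0.3479 -0.2728] w [ 0.002   0.022  -0.0011]
(0.4718, -0.0717, 0.085, 85.2, 1.9) d [ 0.2702 -0.3483 -0.1228] w [ 0.002   0.022  -0.0011]
```

Call:
send_rows(
  steps=[
    {"claw": 1, "dx": 0, "dy": 0, "dz": -0.05, "wx": 0.002, "wy": 0.001, "wz": -0.001},
    {"claw": 1, "dx": 0, "dy": 0, "dz": -0.12, "wx": 0.002, "wy": 0.001, "wz": -0.001},
    {"claw": 1, "dx": 0, "dy": 0, "dz": -0.2, "wx": 0.002, "wy": 0.001, "wz": -0.001},
    {"claw": 1, "dx": 0, "dy": 0, "dz": -0.27, "wx": 0.002, "wy": 0.001, "wz": -0.001},
    {"claw": 1, "dx": 0.07, "dy": -0.05, "dz": -0.272, "wx": 0.002, "wy": 0.001, "wz": -0.001},
    {"claw": 1, "dx": 0.14, "dy": -0.1, "dz": -0.272, "wx": 0.002, "wy": 0.001, "wz": -0.001},
    {"claw": 1, "dx": 0.2, "dy": -0.16, "dz": -0.272, "wx": 0.002, "wy": 0.001, "wz": -0.001},
    {"claw": 1, "dx": 0.24, "dy": -0.23, "dz": -0.272, "wx": 0.002, "wy": 0.001, "wz": -0.001},
    {"claw": 1, "dx": 0.265, "dy": -0.3, "dz": -0.272, "wx": 0.002, "wy": 0.01, "wz": -0.001},
    {"claw": 1, "dx": 0.27, "dy": -0.348, "dz": -0.272, "wx": 0.002, "wy": 0.022, "wz": -0.001},
    {"claw": 1, "dx": 0.27, "dy": -0.348, "dz": -0.272, "wx": 0.002, "wy": 0.022, "wz": -0.001},
    {"claw": 1, "dx": 0.27, "dy": -0.348, "dz": -0.272, "wx": 0.002, "wy": 0.022, "wz": -0.001},
  ],
)

```text
time: 32.1
tcp_pos: [0.4711, -0.0714, 0.1588]
tool_rot: [-179.9, -1.9, 85.2]
wrist_force: [0.5, -0.1, -1.3]
opening: 0.264
grasp_force: 59.5
```

Run:
```python
from h import *
s=read_camera("scene");d=read_camera("top")["image"]
plan((.4718,-.0717,.082,85.2,1.9))
a=np.radians(85.2)
A=cv2.resize(s["image"][200:330,340:480],None,fx=3.5,fy=3.5,interpolation=cv2.INTER_CUBIC);B=cv2.resize(d[250:330,320:450],None,fx=2.3,fy=2.3)
C=np.zeros((460,800,3),np.uint8);C[:455,:490]=A;C[:B.shape[0],495:495+B.shape[1]]=B;cv2.imwrite("pics/j.png",C)
```

```text
tcp [ 0.4719 -0.0718  0.1587] [-179.91   -1.95   85.16] open 0.265 t 32.2
(0.4718, -0.0717, 0.082, 85.2, 1.9) d [-5.100e-03  1.000e-04  1.534e-01] w [-0.0009 -0.0005 -0.0004]
```

View pics/j.png

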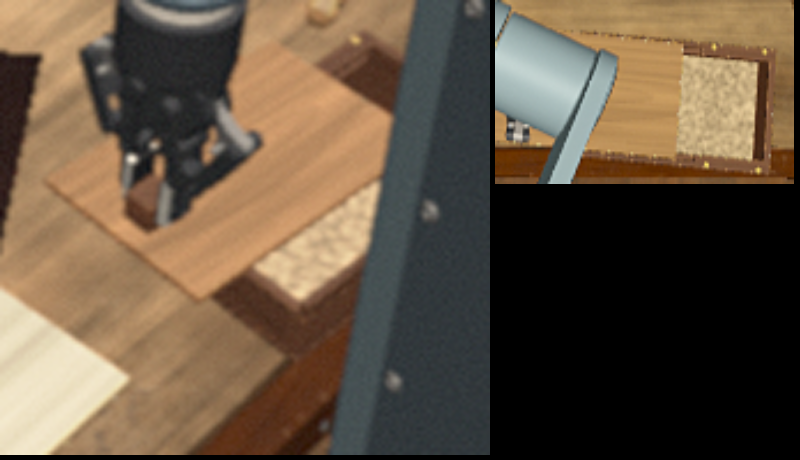

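Run:
```python
from h import *
d=read_camera("top");im=d["image"]
a=np.radians(85.2);f=np.array([.4718,-.0717])-.197*np.array([np.cos(a),np.sin(a)])
print(f,proj(d,(*f,.13)))
c=np.array([.4552,-.2686]);ex=-np.array([np.cos(a),np.sin(a)])
ey=np.array([-ex[1],ex[0]])
for u,v in((401.5,269),(397,316)):
    p=ray(d,u,v,.13)[:2];print(p,(p-c)@ex,(p-c)@ey)
g=im[275:315,385:412].astype(float).mean(2); print(np.abs(np.diff(cv2.GaussianBlur(im,(3,3),0)[285:305,385:412].astype(float).mean((0)),axis=0)).sum(1).round(0))
cv2.imwrite("pics/k.png",cv2.resize(im[255:330,360:450],None,fx=7,fy=7,interpolation=cv2.INTER_CUBIC))
```

```text
[ 0.45531546 -0.26800909] [400.99974558 293.24701383]
[ 0.52238541 -0.27083292] -0.0033968413051178913 0.0671366271071323
[ 0.39327445 -0.25571973] -0.00765330168191009 -0.06278616598335492
[ 1.  1.  1.  2.  1.  1.  0.  1.  0.  1.  0.  1.  1. 17. 36. 32.  3. 12.
  1.  7.  8.  6.  2.  6.  9. 13.]
```

View pics/k.png

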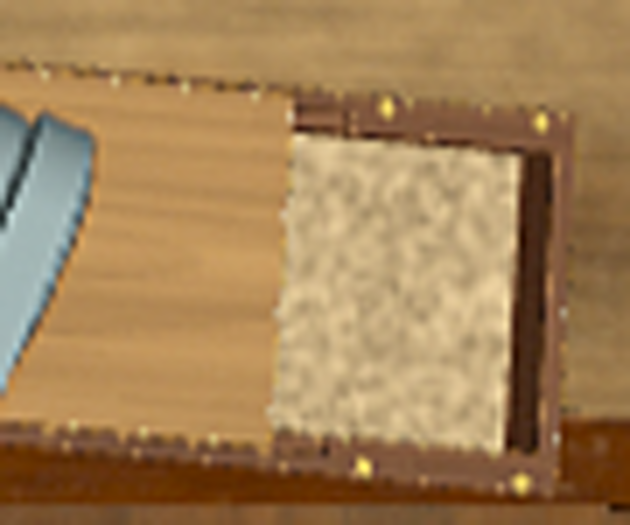

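The lid's far edge runs from crop (292,95) to (273,448). That matches the expected place and lies in front of the overhangs, which start at about 350. I'll lower it.

Call:
send_rows(
  steps=[
    {"claw": 1, "dx": -0.002, "dy": 0, "dz": 0.05, "wx": 0, "wy": 0, "wz": 0},
    {"claw": 1, "dx": -0.003, "dy": 0, "dz": 0.1, "wx": 0, "wy": 0, "wz": 0},
    {"claw": 1, "dx": -0.005, "dy": 0, "dz": 0.13, "wx": 0, "wy": 0, "wz": 0},
    {"claw": 1, "dx": -0.005, "dy": 0, "dz": 0.145, "wx": 0, "wy": 0, "wz": 0},
    {"claw": 1, "dx": -0.005, "dy": 0, "dz": 0.153, "wx": 0, "wy": 0, "wz": 0},
    {"claw": 1, "dx": -0.005, "dy": 0, "dz": 0.153, "wx": 0, "wy": 0, "wz": 0},
  ],
)

```text
time: 32.85
tcp_pos: [0.4709, -0.0712, 0.0816]
tool_rot: [-179.8, -2.0, 85.2]
wrist_force: [0.3, 0.6, -1.2]
opening: 0.26
grasp_force: 59.4
```

Call:
send_rows(
  steps=[
    {"claw": 1, "dx": 0, "dy": 0, "dz": 0.004, "wx": 0, "wy": 0, "wz": 0},
    {"claw": 1, "dx": 0, "dy": 0, "dz": 0.008, "wx": 0, "wy": 0, "wz": 0},
    {"claw": 1, "dx": 0, "dy": 0, "dz": 0.01, "wx": 0, "wy": 0, "wz": 0},
    {"claw": 1, "dx": 0, "dy": 0, "dz": 0.01, "wx": 0, "wy": 0, "wz": 0},
  ],
)

```text
time: 33.25
tcp_pos: [0.4712, -0.071, 0.0773]
tool_rot: [-179.9, -2.0, 85.2]
wrist_force: [-0.5, 0.8, 2.5]
opening: 0.266
grasp_force: 60.0
```

Call:
send_rows(
  steps=[
    {"claw": 1, "dx": 0, "dy": 0, "dz": 0.0015, "wx": 0, "wy": 0, "wz": 0},
    {"claw": 1, "dx": 0, "dy": 0, "dz": 0.003, "wx": 0, "wy": 0, "wz": 0},
    {"claw": 1, "dx": 0, "dy": 0, "dz": 0.003, "wx": 0, "wy": 0, "wz": 0},
  ],
)

```text
time: 33.55
tcp_pos: [0.4712, -0.0707, 0.076]
tool_rot: [-179.9, -2.0, 85.2]
wrist_force: [-1.2, 3.8, 7.7]
opening: 0.266
grasp_force: 60.8
```

Run:
```python
from h import *
o=get_obs();print(o["ft_torque"],o["wrist_force"])
plan((.4718,-.0717,.075,85.2,1.9))
```

```text
[ 0.1005498  0.1079051 -0.1726078] [-1.24448858  3.76713923  7.7493708 ]
tcp [ 0.4712 -0.0707  0.076 ] [-179.89   -1.98   85.19] open 0.266 t 33.55
(0.4718, -0.0717, 0.075, 85.2, 1.9) d [-0.002   0.0013  0.0019] w [-0.0012 -0.0009 -0.0001]
```

Call:
send_rows(
  steps=[
    {"claw": 1, "dx": 0, "dy": 0, "dz": -0.001, "wx": 0, "wy": -0.0025, "wz": 0},
    {"claw": 1, "dx": -0.01, "dy": 0, "dz": -0.0015, "wx": 0, "wy": -0.0025, "wz": 0},
    {"claw": 1, "dx": -0.022, "dy": 0, "dz": -0.0018, "wx": 0, "wy": -0.0025, "wz": 0},
    {"claw": 1, "dx": -0.036, "dy": 0, "dz": -0.0022, "wx": 0, "wy": -0.0025, "wz": 0},
    {"claw": 1, "dx": -0.05, "dy": 0, "dz": -0.0027, "wx": 0, "wy": -0.0025, "wz": 0},
    {"claw": 1, "dx": -0.064, "dy": 0.0005, "dz": -0.0032, "wx": 0, "wy": -0.0025, "wz": 0},
    {"claw": 1, "dx": -0.078, "dy": 0.0005, "dz": -0.0037, "wx": 0, "wy": -0.0025, "wz": 0},
    {"claw": 1, "dx": -0.09, "dy": 0.0005, "dz": -0.0042, "wx": 0, "wy": -0.0025, "wz": 0},
    {"claw": 1, "dx": -0.1, "dy": 0.0005, "dz": -0.0045, "wx": 0, "wy": -0.0025, "wz": 0},
    {"claw": 1, "dx": -0.1, "dy": 0.0005, "dz": -0.0045, "wx": 0, "wy": -0.0025, "wz": 0},
  ],
)

```text
time: 34.55
tcp_pos: [0.4667, -0.1218, 0.0757]
tool_rot: [-179.8, -1.7, 85.2]
wrist_force: [1.1, -2.0, 1.7]
opening: 0.266
grasp_force: 60.0
```

Call:
send_rows(
  steps=[
    {"claw": 1, "dx": -0.01, "dy": 0, "dz": -0.0013, "wx": 0, "wy": 0, "wz": 0},
    {"claw": 1, "dx": -0.022, "dy": 0, "dz": -0.0017, "wx": 0, "wy": 0, "wz": 0},
    {"claw": 1, "dx": -0.036, "dy": 0, "dz": -0.0021, "wx": 0, "wy": 0, "wz": 0},
    {"claw": 1, "dx": -0.05, "dy": 0, "dz": -0.0025, "wx": 0, "wy": 0, "wz": 0},
    {"claw": 1, "dx": -0.064, "dy": 0, "dz": -0.003, "wx": 0, "wy": 0, "wz": 0},
    {"claw": 1, "dx": -0.078, "dy": 0, "dz": -0.0034, "wx": 0, "wy": 0, "wz": 0},
    {"claw": 1, "dx": -0.09, "dy": 0, "dz": -0.0037, "wx": 0, "wy": 0, "wz": 0},
    {"claw": 1, "dx": -0.1, "dy": 0, "dz": -0.004, "wx": 0, "wy": 0, "wz": 0},
    {"claw": 1, "dx": -0.11, "dy": 0, "dz": -0.0043, "wx": 0, "wy": 0, "wz": 0},
    {"claw": 1, "dx": -0.11, "dy": 0, "dz": -0.0043, "wx": 0, "wy": 0, "wz": 0},
  ],
)

```text
time: 35.55
tcp_pos: [0.462, -0.1763, 0.0762]
tool_rot: [-179.8, -1.7, 85.1]
wrist_force: [0.6, -0.7, -2.0]
opening: 0.265
grasp_force: 59.6
```

Call:
send_rows(
  steps=[
    {"claw": 1, "dx": -0.006, "dy": 0, "dz": -0.0002, "wx": 0, "wy": 0, "wz": 0},
    {"claw": 1, "dx": -0.012, "dy": 0, "dz": -0.0003, "wx": 0, "wy": 0, "wz": 0},
    {"claw": 1, "dx": -0.018, "dy": 0, "dz": -0.0004, "wx": 0, "wy": 0, "wz": 0},
    {"claw": 1, "dx": -0.021, "dy": 0, "dz": -0.0005, "wx": 0, "wy": 0, "wz": 0},
    {"claw": 1, "dx": -0.021, "dy": 0, "dz": -0.0005, "wx": 0, "wy": 0, "wz": 0},
  ],
)

```text
time: 36.05
tcp_pos: [0.4612, -0.1863, 0.0761]
tool_rot: [-179.8, -1.7, 85.2]
wrist_force: [-1.0, -0.9, 0.2]
opening: 0.262
grasp_force: 59.6
```

Call:
send_rows(
  steps=[
    {"claw": 1, "dx": -0.002, "dy": 0, "dz": 0, "wx": 0, "wy": 0, "wz": 0},
    {"claw": 1, "dx": -0.003, "dy": 0, "dz": 0, "wx": 0, "wy": 0, "wz": 0},
    {"claw": 1, "dx": -0.003, "dy": 0, "dz": 0.003, "wx": 0, "wy": -0.005, "wz": 0},
    {"claw": 1, "dx": -0.003, "dy": 0, "dz": 0.006, "wx": 0, "wy": -0.0095, "wz": 0},
    {"claw": 1, "dx": -0.003, "dy": 0, "dz": 0.009, "wx": 0, "wy": -0.0145, "wz": 0},
    {"claw": 1, "dx": -0.003, "dy": 0, "dz": 0.0115, "wx": 0, "wy": -0.019, "wz": 0},
    {"claw": 1, "dx": -0.003, "dy": 0, "dz": 0.0115, "wx": 0, "wy": -0.019, "wz": 0},
  ],
)

```text
time: 36.75
tcp_pos: [0.4611, -0.1872, 0.0704]
tool_rot: [-179.8, -0.0, 85.2]
wrist_force: [-1.1, 0.1, 0.6]
opening: 0.266
grasp_force: 59.8
```

Call:
send_rows(
  steps=[
    {"claw": 0.4, "dx": 0, "dy": 0, "dz": 0, "wx": 0, "wy": 0, "wz": 0},
    {"claw": 0.4, "dx": 0, "dy": 0, "dz": 0, "wx": 0, "wy": 0, "wz": 0},
    {"claw": 0.4, "dx": 0, "dy": 0, "dz": 0, "wx": 0, "wy": 0, "wz": 0},
    {"claw": 0.4, "dx": 0, "dy": 0, "dz": -0.1, "wx": 0, "wy": 0, "wz": 0},
    {"claw": 0.4, "dx": 0, "dy": 0, "dz": -0.2, "wx": 0, "wy": 0, "wz": 0},
    {"claw": 0.4, "dx": 0.363, "dy": -0.153, "dz": -0.36, "wx": 0, "wy": 0, "wz": 0},
    {"claw": 0.4, "dx": 0.363, "dy": -0.153, "dz": -0.36, "wx": 0, "wy": 0, "wz": 0},
    {"claw": 0.4, "dx": 0.363, "dy": -0.153, "dz": -0.36, "wx": 0, "wy": 0, "wz": 0},
    {"claw": 0.4, "dx": 0.363, "dy": -0.153, "dz": -0.36, "wx": 0, "wy": 0, "wz": 0},
    {"claw": 0.4, "dx": 0.363, "dy": -0.153, "dz": -0.36, "wx": 0, "wy": 0, "wz": 0},
    {"claw": 0.4, "dx": 0.363, "dy": -0.153, "dz": -0.36, "wx": 0, "wy": 0, "wz": 0},
    {"claw": 0.4, "dx": 0.363, "dy": -0.153, "dz": -0.36, "wx": 0, "wy": 0, "wz": 0},
  ],
)

```text
time: 37.95
tcp_pos: [0.4008, -0.0009, 0.2503]
tool_rot: [-179.8, -0.0, 85.2]
wrist_force: [0.5, -0.1, 0.8]
opening: 0.602
grasp_force: 0.0
```

Run:
```python
from h import *
d=read_camera("top")["image"];s=read_camera("scene")["image"]
A=cv2.resize(d[255:335,345:450],None,fx=5,fy=5,interpolation=cv2.INTER_CUBIC)
B=cv2.resize(d[200:300,130:300],None,fx=2.3,fy=2.3,interpolation=cv2.INTER_CUBIC)
E=cv2.resize(s[200:330,340:480],None,fx=1.9,fy=1.9)
C=np.zeros((600,800,3),np.uint8);C[:400,:525]=A;C[400:,:391]=B[:200];C[:E.shape[0],530:530+E.shape[1]]=E
F=s[300:470,110:310];C[405:405+170,420:620]=F
cv2.imwrite("pics/l.png",C)
```

```text
(no output)
```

View pics/l.png

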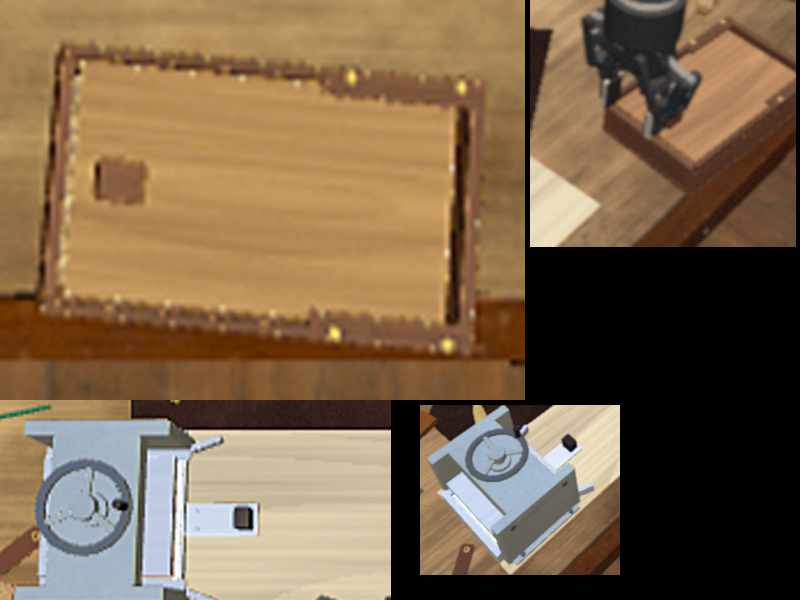

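The lid sits inside the rim with a gap at both ends, and its handle is at (120,180) in the crop. The tray's rim is inside the press mouth with its grip at (243,518). One numeric check before handing in.

Run:
```python
from h import *
d=read_camera("top");im=d["image"]
g=im[235:265,215:250].max(2)<70
A,c,_=blobs(g,8)[0]; p=ray(d,215+c[0],235+c[1],.0504)[:2]; a=np.radians(90.25);ex=np.array([np.cos(a),np.sin(a)]);r=p-np.array([.5804,.2854]);print("tray press x",r@ex+.165,"y",-r[0]*ex[1]+r[1]*ex[0],A)
h=ray(d,369.,291.,.076)[:2];a=np.radians(-94.8);e=np.array([np.cos(a),np.sin(a)]);q=h-np.array([.4552,-.2686]);print("lid x",q@e+.085,"y",-q[0]*e[1]+q[1]*e[0])
```

```text
tray press x 0.09016357732024352 y 0.0007062121262522546 36
lid x 0.0010080900248507774 y -0.00012211908402792824
```

```bash
python3 -c "
from bench import *
print(hand_in())"
```

```text
the job is handed in; nothing more can be done
None
```

I handed the job in at about 38 s with all three dies (hex, tab, slot; no round die in the box) on the tray, the tray home against the stop, and the lid shut; the simulator gave no verdict, and I judged the lid's drop behind the lip from tool height and low contact force only.

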